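# Hang the last clevis on the turret rack

## Robot

A 6-joint arm with a two-finger parallel gripper is mounted at the origin on the work surface. World frame = base frame: x ahead of the robot, y to its left, z up, the work surface at z = 0. Lengths are in mm, angles in rad, forces in N, time in s.
With the tool pointing down it reaches from about 400 to 925 mm from the base axis. Payload 12.5 kg.
Tool frame: the origin (TCP) lies midway between the tips of the shut fingers; the grasp point (between the pads) lies 19 mm behind it; z points along the fingers, y is the direction in which the jaws open and shut (so a half turn about z gives the same grasp; the last joint's range is limited). The gripper opens to 95 mm and grips with 3 to 60 N. Pads are 20 mm wide; open, the fingers measure 119 mm over their backs; the gripper's body (75 mm by 180 mm) begins 59 mm behind the grasp point.
Start: joints at [1.109, 0.491, 1.559, -0, 1.092, -0.106], TCP at [217.697, 585.879, 214.661] pointing down, gripper open.
Joint ranges: [-3.1, 3.1], [-0.84, 2.19], [0.05, 2.79], [-1.13, 4.28], [0.06, 2.93], [-2.69, 2.69]. Speed limits (rad/s): [2.22, 2.22, 2.79, 3.14, 3.14, 3.14].

## Interface

Orientations are given as [roll, pitch, yaw] about the fixed x, y, z axes, in that order (R = Rz(yaw) Ry(pitch) Rx(roll)).
In Python, from cell import env gives the robot as it stands.
- The arm moves only by the tool arm_command, never from a script. Its argument "steps" is a list of rows, each an object of numbers: "dx", "dy", "dz": the shift along the tool's x, y, z as a fraction of full scale; "rx", "ry", "rz": the turn, a rotation vector about the tool's x, y, z as a fraction of full scale; "claw": the gripper command: -1 is fully open, 1 is shut, values between are in proportion. In form: [{"dx": .., "dy": .., "dz": .., "rx": .., "ry": .., "rz": .., "claw": ..}, ...]. A call has 1 to 10 rows; each row shifts and turns the pose as measured when the row begins, along the tool's axes as they then stand; what a row does not reach is not made up. Full scale, the value 1, is 0.8 m for a shift and 90 degrees for a turn. A row lasts 1/8 s, in which the tool goes at most 62.5 mm and 10.7 degrees, less where a joint would pass 70% of its speed; a pose out of reach is approached as far as the arm can. A call with a number of a shift or a turn outside -1 to 1 is refused whole. A call with a gripper value outside its range is refused whole. The fingers move at their own pace and stop on an object; the grip force is fixed at half the most. Time passes only in rows, so rows that do not move let the fingers close. It gives the time, the measured TCP pose, the force and the opening at its end, in the units of the state.
- env.state(): the state, without advancing time (a new reading comes with each control period).
- env.read_camera(name): name is "scene" or "top" or "wrist"; returns (picture, depth): 400x640x3 uint8, red, green, blue; 400x640 float32, mm along the optical axis (not along the pixel's ray), 0 where there is no reading.
- env.get_calibration(name): a dict with "vfov" (degrees; the focal length in pixels is half the picture's height over the tangent of half this angle, whatever the lens; pixels are square), "cx", "cy" (the principal point, pixels), "xyz" and "attitude" of the camera in the world. Camera axes: x right, y up, looking along -z (the intrinsics and any distortion apply to the point x, -y, -z); pixel columns grow to the right and rows downward; lengths in mm; the calibration is good to about 2 mm. A picture is of the moment at which its call begins: read the wrist's pose just before it. get_calibration takes no time and is no camera call; for the wrist camera it gives the pose at the moment of the call.
- env.job_done(): hands the job in, once; it reports no verdict.
The state is a dict: "t": time; "joints": joint angles; "qvel": joint speeds; "tau": joint torques, N m; "eef_pos": TCP position; "tcp_rot": TCP orientation; "ft_force": force on the tool from outside, world axes, zero at the start; "moment": the same for the moment, N m; "opening": opening from 0.0 (shut) to 1.0 (fully open).
Only numpy, scipy, OpenCV 4.12 (cv2) and the standard library are available. Lean on these libraries where they do the work, as an engineer would, in place of code of your own. Each camera call takes 0.05 s, during which the arm holds its last target.

## Task

Turn the turret rack anticlockwise, seen from above, by its upright post until it rests against its stop, so that the empty hook comes round to the loading side. Then lift the steel clevis standing on the bench and hang it by its cross pin on that empty hook, pressing it gently (under 30 N) down past the spring keeper until the pin sits fully home in the hook. Never drop it or spin the rack, let go with the rack still at its stop, and leave the other things on the bench alone.

Things in the scene. Friction and masses are not known exactly. Their poses are not given: they have to be found in the camera images.
- stand: Fixed grey round foot (170 mm across, 12 mm thick) and column that carry the turret. Origin: centre of the foot's underside on the bench, on the turret's vertical axis. Its -x axis points to the loading side, where the empty hook stands when the turret is at its stop.
- turret (a joint): Turret angle about the stand's vertical axis, rad, growing anticlockwise from above; rigid stop at 1.6. Turns stiffly (0.35 N m dry friction), stays where left. Blue disc, 136 mm across, z 165 to 177 mm, with four arms at right angles, each with an upturned hook; three hold clevises like the loose one (part of the rack: lowest point 81 mm, shank tops 261 mm above the bench), one is empty.
- post (a point): Point on the turret's upright turning post, on its axis, 290 mm above the bench. Round steel, 12 mm diameter, 60 mm from the turret's axis, rising from the disc to 315 mm, higher than all else on the rack. Seen from above it stands a quarter turn anticlockwise from the empty hook.
- hook_ref (a point): Seat of the empty hook at the lowest setting of its slot: centre of a seated 10 mm pin, 120 mm from the turret's axis, 155 mm above the bench; turns with the turret. The real hook is clamped 4 to 26 mm higher than this (not measured, different each time), true sideways. Hook 10 mm wide; throat 13 mm wide radially, flared lips 35 mm above its seat. The pin lies across the arm. The seat is rigid.
- clevis: Loose steel clevis, 0.35 to 0.5 kg, standing on two feet, shank up. Origin: on the bench between the feet; z along the shank, y along the cross pin. Two cheeks (30 mm wide in x, inner faces 36 mm apart, 64 mm over the feet in y) rise to a bridge (22 by 52 mm, z 126 to 138 mm); open below. Square shank 14 by 14 mm above it, z 138 to 180 mm.
- cross_pin (a point): Centre of the clevis's round cross pin, 10 mm diameter, between the cheeks, 84 mm above the feet. The pin runs along the clevis's y axis. 37 mm of free space above the pin up to the bridge.
- shank (a point): Middle of the clevis's square shank (14 by 14 mm, sides parallel to the clevis's x and y), 159 mm above the feet: the place to grip.
- bolt_bin: Bystander: grey bin of bent bolts, 200 by 260 by 75 mm. Origin: centre of its underside.
- hammer: Bystander: hammer lying on the bench. Origin: its underside near the middle.
- offcut: Bystander: welded steel offcut, plate 100 by 70 by 16 mm with an upright rib to 46 mm. Origin: centre of its underside.
- slot_top (a point): Top of the slotted plate at the end of the empty hook's arm, 206 mm above the bench, 17 mm inward of the hook. The hook clamped to it has a spring keeper: a leaf sloping from the inner lip down across the throat. A lowered pin meets it some 24 mm above the seat, needs about 4 to 9 N beside the clevis's weight, slips under its tip about 6 mm above the seat with a tug, then lands on the seat.
There are look-alikes about, which are no part of the job. Leave any green look-alike of the clevis alone.

How it is judged (in metres and radians):
On the way, in this order (a step that is already met when the one before it is completed fails the run):
1. the turret rests against its stop, the clevis not yet hung (value of joint turret above 1.56 rad and horizontal distance between cross_pin and hook_ref above 0.05 m), for 0.2 s.
2. the cross pin is seated in the empty hook, below the keeper (horizontal distance between cross_pin and hook_ref below 0.009 m and z of cross_pin in the frame of hook_ref between 0.001 and 0.03 m and contact force between clevis and hook_seat above 1 N), for 0.2 s.
At the end, for the whole second after the job is handed in: The clevis hangs released and at rest, its pin bearing on the floor of the hook under the keeper (more than 1 N), within 9 mm sideways of and 1 to 30 mm above hook_ref, shank within 0.3 rad of upright, slower than 0.03 m/s, turret joint above 1.53 (all of step 2 and angle between clevis's own z axis and vertical below 0.3 rad and linear speed of clevis below 0.03 m/s and value of joint turret above 1.53 rad); the robot touches nothing.
It fails at once if the clevis is pressed against the rack with more than 30 N (contact force between clevis and stand above 30 N).
It fails at once if the turret is spun faster than 2 rad/s (velocity of joint turret above 2 rad/s or velocity of joint turret below -2 rad/s).
It fails at once if the clevis is dropped (moves faster than 0.35 m/s while not held) (contact force between the fingers and clevis below 0.1 N and linear speed of clevis above 0.35 m/s).
It fails at once if the bin, hammer or welded offcut is moved more than 30 mm (distance of any of bolt_bin, hammer, offcut from where it was at the start of the episode above 0.03 m).
It also fails if it takes over 72 s, if anything falls off the work surface, if the arm or the gripper's body presses on something with over 40 N, if the wrist force passes 120 N, or if a joint passes its speed limit or range.

## Working session

There is one attempt and no reset: what is moved stays moved. The work goes in short steps, Python scripts to look and compute and a tool call to move; the robot and the scene stay as the last step left them, time stands still between calls to the robot, and variables do not carry over. Pictures are saved under pics/ and viewed, and the job is handed in when it is done.

Besides the shell and the picture viewer there is one more tool, called after ">>>" as name(argument=value, ...) on one line, values as JSON. arm_command: Moves the arm, as the interface text tells. Its arguments: {"type":"object","properties":{"steps":{"type":"array","items":{"type":"object","properties":{"dx":{"type":"number"},"dy":{"type":"number"},"dz":{"type":"number"},"rx":{"type":"number"},"ry":{"type":"number"},"rz":{"type":"number"},"claw":{"type":"number"}}}}},"required":["steps"]}

```bash
mkdir -p pics; ls; cat > h.py <<'E'
import numpy as np, cv2
from scipy.spatial.transform import Rotation as R
from cell import env
def cal(n):
    c=env.get_calibration(n); return c
def grab(n,tag):
    c=env.get_calibration(n); im,d=env.read_camera(n)
    np.savez(f'pics/{tag}.npz',im=im,d=d,cal=np.array([c],dtype=object))
    cv2.imwrite(f'pics/{tag}.png',im[:,:,::-1]); return im,d,c
def load(tag):
    z=np.load(f'pics/{tag}.npz',allow_pickle=True); return z['im'],z['d'],z['cal'][0]
def cloud(d,c):
    f=200/np.tan(np.radians(c['vfov'])/2)
    v,u=np.mgrid[0:400,0:640]
    X=np.stack([(u-c['cx'])/f*d,-(v-c['cy'])/f*d,-d],-1)
    Rm=R.from_euler('xyz',c['attitude']).as_matrix()
    P=X@Rm.T+np.array(c['xyz']); P[d<=0]=np.nan; return P
E
python3 - <<'E'
from h import *
print(env.state())
for n in ['scene','top','wrist']:
    im,d,c=grab(n,n+'0'); print(c)
E
```

```text
pics
{'t': 0.0, 'joints': array([ 1.10940187e+00,  4.91566242e-01,  1.55947374e+00,  3.55989619e-05,
        1.09167763e+00, -1.05632594e-01]), 'qvel': array([ 6.34367082e-04,  6.03098983e-05, -6.96114938e-04, -1.49808109e-03,
        2.15251190e-03,  2.57054241e-04]), 'tau': array([-1.38920070e-03, -6.12641287e+01, -2.58198363e+01,  6.91285031e-02,
        4.81819664e-02, -9.46741216e-05]), 'eef_pos': array([217.56859238, 585.64294203, 214.04922813]), 'tcp_rot': array([-3.14047729e+00, -1.50007502e-04,  2.78581427e+00]), 'ft_force': array([-0.49608862,  0.04812456, -0.4495916 ]), 'moment': array([0.01644114, 0.08188431, 0.00544733]), 'opening': 1.0019332936671341}
{'vfov': 44.97698139762636, 'cx': 317.5546109308974, 'cy': 194.57692405679333, 'xyz': array([1201.20754595, -431.53660301, 1158.76590624]), 'attitude': array([ 0.75179804, -0.01218642,  0.98616273])}
{'vfov': 52.05510802462496, 'cx': 322.26031561630737, 'cy': 201.67149864509463, 'xyz': array([ 262.58811925,   68.2422858 , 1297.48557478]), 'attitude': array([ 0.17430552, -0.00728025, -1.58770071])}
{'vfov': 60.381559384669636, 'cx': 320.7092563188129, 'cy': 197.46366145818166, 'xyz': array([141.08016345, 613.6199245 , 383.46308621]), 'attitude': array([-2.93456176e-01,  1.05121627e-03,  1.21467657e+00])}
```

View pics/scene0.png

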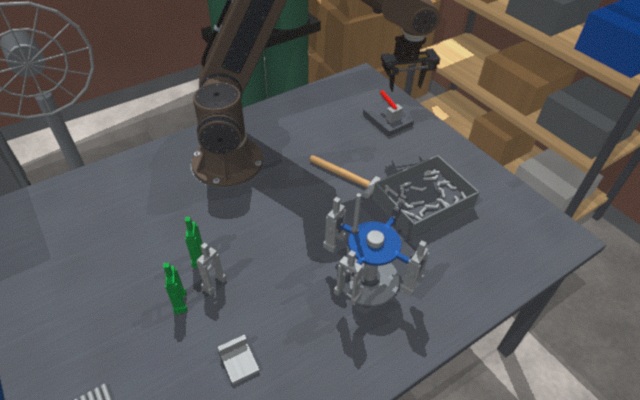

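View pics/top0.png

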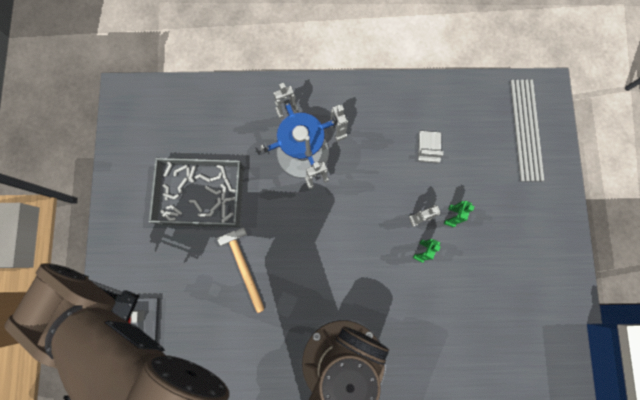

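View pics/wrist0.png

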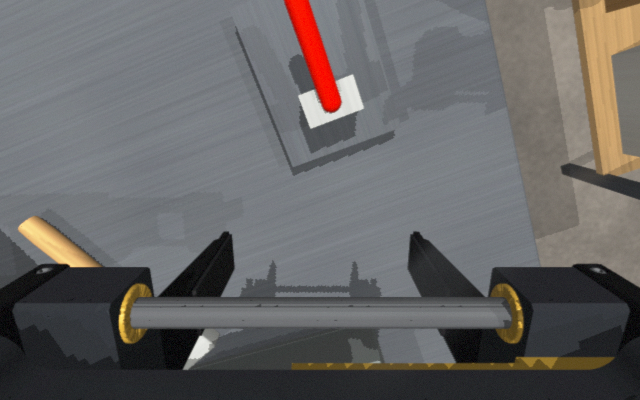

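```bash
python3 - <<'E'
from h import *
for t,(u0,u1,v0,v1),n in [('top0',(235,365,70,200),'a'),('top0',(400,490,190,270),'b'),('scene0',(140,260,200,340),'c'),('scene0',(310,450,180,310),'d')]:
    im,d,c=load(t); cr=im[v0:v1,u0:u1]
    cv2.imwrite(f'pics/cr_{n}.png',cv2.resize(cr[:,:,::-1],None,fx=4.5,fy=4.2 if v1-v0>138 else 4.5,interpolation=cv2.INTER_CUBIC))
P=cloud(*load('top0')[1:]);im=load('top0')[0]
for u,v in [(300,133),(309,140),(425,215),(434,213),(460,213),(428,250),(430,145),(262,150),(316,175),(340,118),(286,97),(195,165),(232,238)]:
    print((u,v),P[v,u].round(),im[v,u])
# table z check
print('table',P[250,350],P[300,500],P[100,200])
P2=cloud(*load('scene0')[1:])
print('scene table',P2[320,320],P2[250,100])
for Q,nm in((P,'top'),(P2,'scene')):
    I=load(nm+'0')[0].astype(int)
    blue=(I[...,2]>I[...,0]+60)&(I[...,2]>100)&(Q[...,2]>160)&(Q[...,2]<200)
    print(nm,'blue',np.nanmean(Q[blue],0),blue.sum())
    m=(Q[...,2]>205)&(Q[...,2]<330)&(abs(Q[...,0]-690)<200)&(abs(Q[...,1]-110)<200)
    print(m.sum())
E
```

```text
(300, 133) [653. 116. 197.] [216 218 213]
(309, 140) [598.  89. 298.] [ 83  98 127]
(425, 215) [ 423. -237.  137.] [209 210 206]
(434, 213) [ 429. -264.  136.] [183 185 180]
(460, 213) [ 429. -341.  130.] [ 38 113  54]
(428, 250) [ 324. -240.  137.] [ 51 148  70]
(430, 145) [ 670. -299.   16.] [208 210 205]
(262, 150) [609. 224. 184.] [97 97 97]
(316, 175) [535.  73. 183.] [88 90 90]
(340, 118) [688.   4. 218.] [213 214 210]
(286, 97) [760. 155. 199.] [133 136 132]
(195, 165) [611. 459.  28.] [89 92 93]
(232, 238) [376. 336.  28.] [225 227 224]
table [334.67049853 -29.70280246   2.6228463 ] [ 173.02254136 -491.35173972   -3.03317348] [844.72200063 460.04026865  -2.25459426]
scene table [688.14975319 -67.34284571   1.78015679] [ 146.13108658 -483.53894569    2.08104774]
top blue [656.98918028 118.32803696 176.71509613] 1521
662
scene blue [628.94726001 330.07824503 179.26015081] 1936
959
```

View pics/cr_a.png

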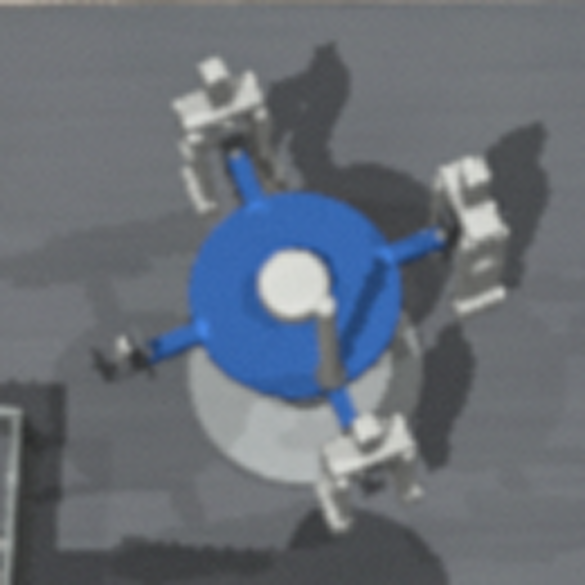

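View pics/cr_b.png

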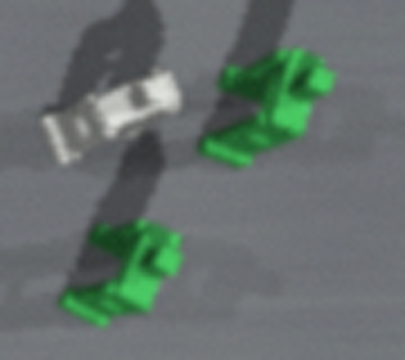

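View pics/cr_c.png

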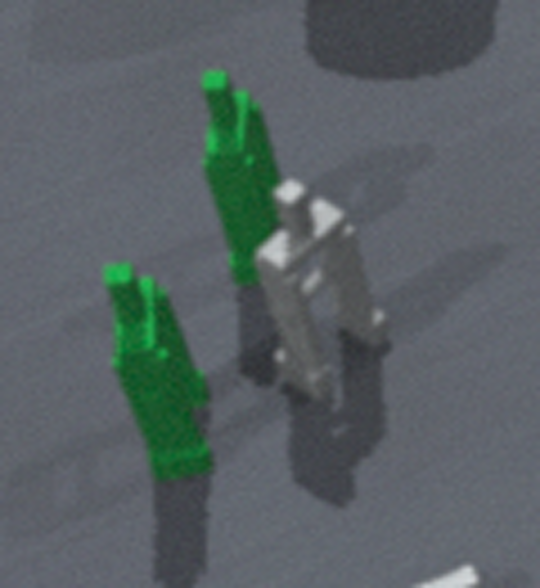

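View pics/cr_d.png

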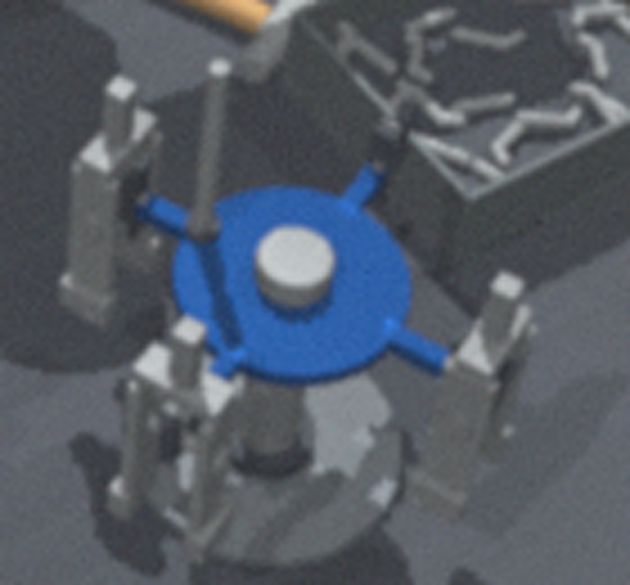

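```bash
cat > an.py <<'E'
from h import *
for nm in('top0','scene0'):
    I,d,c=load(nm); Q=cloud(d,c); I=I.astype(int)
    near=(np.hypot(Q[...,0]-655,Q[...,1]-117)<200)
    blue=(I[...,2]>I[...,0]+60)&near&(abs(Q[...,2]-177)<6)&(np.hypot(Q[...,0]-655,Q[...,1]-117)<72)
    pts=Q[blue][:,:2]
    (cx,cy),r=cv2.minEnclosingCircle(pts.astype(np.float32)); print(nm,'disc',cx,cy,r, np.median(Q[blue][:,2]))
    cap=near&(abs(Q[...,2]-197)<4)&(np.hypot(Q[...,0]-655,Q[...,1]-117)<35)
    print(' cap',cv2.minEnclosingCircle(Q[cap][:,:2].astype(np.float32)),Q[cap].mean(0))
    post=near&(Q[...,2]>225)&(Q[...,2]<325)&(np.hypot(Q[...,0]-598,Q[...,1]-89)<30)
    print(' post',post.sum(),Q[post].mean(0),Q[post].min(0),Q[post].max(0))
    for zt,cen in((255,None),):
        m=near&(Q[...,2]>250)&(Q[...,2]<268)&~post
        n,l,s,ce=cv2.connectedComponentsWithStats(m.astype(np.uint8))
        for i in range(1,n):
            if s[i,4]>4: print('  sh',s[i,4],Q[l==i].mean(0).round(1))
    # loose clevis
    g=(abs(I[...,1]-I[...,0])<25)&(np.hypot(Q[...,0]-425,Q[...,1]+240)<70)
    m=g&(abs(Q[...,2]-180)<7); print(' shank top',m.sum(),Q[m].mean(0),np.argwhere(m).mean(0))
    m=g&(abs(Q[...,2]-138)<5); p=Q[m][:,:2]; print(' bridge',m.sum(),Q[m].mean(0), cv2.minAreaRect(p.astype(np.float32)))
    m=g&(Q[...,2]>60); print('  n',m.sum(),Q[m][:,2].max())
E
python3 an.py
```

```text
top0 disc 654.9533081054688 116.92117309570312 71.71864318847656 176.77817563738392
 cap ((655.5698852539062, 116.3067398071289), 21.354293823242188) [655.660047   116.63296192 196.60608532]
 post 61 [596.95433393  93.8555088  285.58202044] [594.00958912  88.64124915 229.79314178] [605.71399708  99.35341615 316.20384533]
  sh 33 [765.5 160.7 259.4]
  sh 33 [699.3   5.2 259.7]
  sh 36 [543.5  71.7 259.2]
 shank top 27 [ 432.74516177 -253.55384759  179.23032631] [209.40740741 434.48148148]
 bridge 88 [ 431.1679352  -248.97976648  137.55392033] ((432.92584228515625, -252.83383178710938), (21.809465408325195, 50.965450286865234), 20.913616180419922)
  n 232 183.08920444358682
scene0 disc 655.1178588867188 116.82041931152344 71.88291931152344 176.8715882602088
 cap ((657.414794921875, 116.37635803222656), 22.370529174804688) [658.64170934 115.62858775 196.81478456]
 post 130 [604.26044265  92.27541762 275.04088983] [597.10090107  87.14953605 225.40703853] [611.06300776 100.31897977 318.06835449]
  sh 40 [547.8  70.7 258.4]
  sh 48 [770.2 159.6 258.2]
  sh 51 [703.3   4.4 258.4]
 shank top 33 [ 435.42220657 -253.20871035  178.66871131] [245.66666667 204.06060606]
 bridge 124 [ 437.47435992 -254.8795636   137.30977862] ((435.6573486328125, -252.60153198242188), (24.942604064941406, 53.414791107177734), 19.986452102661133)
  n 510 184.06953662526394
```

Candidates in the top view are the grey loose clevis (425,215), the green look-alikes (460,213) and (428,250), and the three rack clevises (345,120), (286,97) and (316,175). The close crop confirms that the one to take is the grey one standing alone at (425,215). The post is the thin upright at (309,140) in the top view, and the empty hook is at (262,150).

```bash
cat > plan.py <<'E'
import sys
from h import *
def plan(target,yaw_deg,n=None,step=45.,rstep=9.,ret=False):
    s=env.state(); p=np.array(s['eef_pos']); Rc=R.from_euler('xyz',s['tcp_rot'])
    Rt=R.from_euler('xyz',[np.pi,0,np.radians(yaw_deg)])
    D=np.linalg.norm(np.array(target)-p); A=np.degrees((Rc.inv()*Rt).magnitude())
    n=n or int(max(1,np.ceil(max(D/step,A/rstep))))
    rv=(Rc.inv()*Rt).as_rotvec(); dp=(np.array(target)-p)/n
    print('cur',p.round(1),np.degrees(s['tcp_rot']).round(1),'D',D.round(1),'A',A.round(1),'n',n)
    for i in range(n):
        Ri=Rc*R.from_rotvec(rv*i/n); d=Ri.inv().apply(dp)/800; r=rv/n/(np.pi/2)
        print('{"dx":%.3f,"dy":%.3f,"dz":%.3f,"rx":%.3f,"ry":%.3f,"rz":%.3f}'%(*d,*r))
if __name__=='__main__':
    a=[float(x) for x in sys.argv[1:5]]; plan(a[:3],a[3],n=int(sys.argv[5]) if len(sys.argv)>5 else None)
E
python3 plan.py 600 95 385 21.7 18
```

```text
cur [217.6 585.7 214.2] [-180.    -0.   159.6] D 645.1 A 137.9 n 18
{"dx":-0.037,"dy":-0.023,"dz":-0.012,"rx":-0.000,"ry":0.000,"rz":0.085}
{"dx":-0.039,"dy":-0.018,"dz":-0.012,"rx":-0.000,"ry":0.000,"rz":0.085}
{"dx":-0.041,"dy":-0.012,"dz":-0.012,"rx":-0.000,"ry":0.000,"rz":0.085}
{"dx":-0.043,"dy":-0.007,"dz":-0.012,"rx":-0.000,"ry":0.000,"rz":0.085}
{"dx":-0.043,"dy":-0.001,"dz":-0.012,"rx":-0.000,"ry":0.000,"rz":0.085}
{"dx":-0.043,"dy":0.005,"dz":-0.012,"rx":-0.000,"ry":0.000,"rz":0.085}
{"dx":-0.042,"dy":0.011,"dz":-0.012,"rx":-0.000,"ry":0.000,"rz":0.085}
{"dx":-0.040,"dy":0.016,"dz":-0.012,"rx":-0.000,"ry":0.000,"rz":0.085}
{"dx":-0.038,"dy":0.021,"dz":-0.012,"rx":-0.000,"ry":0.000,"rz":0.085}
{"dx":-0.034,"dy":0.026,"dz":-0.012,"rx":-0.000,"ry":0.000,"rz":0.085}
{"dx":-0.031,"dy":0.031,"dz":-0.012,"rx":-0.000,"ry":0.000,"rz":0.085}
{"dx":-0.026,"dy":0.034,"dz":-0.012,"rx":-0.000,"ry":0.000,"rz":0.085}
{"dx":-0.021,"dy":0.038,"dz":-0.012,"rx":-0.000,"ry":0.000,"rz":0.085}
{"dx":-0.016,"dy":0.040,"dz":-0.012,"rx":-0.000,"ry":0.000,"rz":0.085}
{"dx":-0.011,"dy":0.042,"dz":-0.012,"rx":-0.000,"ry":0.000,"rz":0.085}
{"dx":-0.005,"dy":0.043,"dz":-0.012,"rx":-0.000,"ry":0.000,"rz":0.085}
{"dx":0.001,"dy":0.043,"dz":-0.012,"rx":-0.000,"ry":0.000,"rz":0.085}
{"dx":0.006,"dy":0.043,"dz":-0.012,"rx":-0.000,"ry":0.000,"rz":0.085}
```

>>> arm_command(steps=[{"dx":-0.037,"dy":-0.023,"dz":-0.025,"rz":0.085,"claw":0.3},{"dx":-0.039,"dy":-0.018,"dz":-0.025,"rz":0.085,"claw":0.3},{"dx":-0.041,"dy":-0.012,"dz":-0.025,"rz":0.085,"claw":0.3},{"dx":-0.043,"dy":-0.007,"dz":-0.025,"rz":0.085,"claw":0.3},{"dx":-0.043,"dy":-0.001,"dz":-0.025,"rz":0.085,"claw":0.3},{"dx":-0.043,"dy":0.005,"dz":-0.025,"rz":0.085,"claw":0.3},{"dx":-0.042,"dy":0.011,"dz":-0.025,"rz":0.085,"claw":0.3},{"dx":-0.04,"dy":0.016,"dz":-0.02,"rz":0.085,"claw":0.3},{"dx":-0.038,"dy":0.021,"dz":-0.01,"rz":0.085,"claw":0.3}])

```text
$.steps[0]: bad value
```

```bash
python3 plan.py 600 95 385 21.7
```

```text
cur [217.6 585.7 214.2] [-180.    -0.   159.6] D 645.1 A 137.9 n 16
{"dx":-0.041,"dy":-0.026,"dz":-0.013,"rx":-0.000,"ry":0.000,"rz":0.096}
{"dx":-0.045,"dy":-0.019,"dz":-0.013,"rx":-0.000,"ry":0.000,"rz":0.096}
{"dx":-0.047,"dy":-0.012,"dz":-0.013,"rx":-0.000,"ry":0.000,"rz":0.096}
{"dx":-0.048,"dy":-0.005,"dz":-0.013,"rx":-0.000,"ry":0.000,"rz":0.096}
{"dx":-0.049,"dy":0.002,"dz":-0.013,"rx":-0.000,"ry":0.000,"rz":0.096}
{"dx":-0.048,"dy":0.010,"dz":-0.013,"rx":-0.000,"ry":0.000,"rz":0.096}
{"dx":-0.046,"dy":0.017,"dz":-0.013,"rx":-0.000,"ry":0.000,"rz":0.096}
{"dx":-0.043,"dy":0.023,"dz":-0.013,"rx":-0.000,"ry":0.000,"rz":0.096}
{"dx":-0.039,"dy":0.029,"dz":-0.013,"rx":-0.000,"ry":0.000,"rz":0.096}
{"dx":-0.034,"dy":0.035,"dz":-0.013,"rx":-0.000,"ry":0.000,"rz":0.096}
{"dx":-0.028,"dy":0.040,"dz":-0.013,"rx":-0.000,"ry":0.000,"rz":0.096}
{"dx":-0.022,"dy":0.043,"dz":-0.013,"rx":-0.000,"ry":0.000,"rz":0.096}
{"dx":-0.015,"dy":0.046,"dz":-0.013,"rx":-0.000,"ry":0.000,"rz":0.096}
{"dx":-0.008,"dy":0.048,"dz":-0.013,"rx":-0.000,"ry":0.000,"rz":0.096}
{"dx":-0.001,"dy":0.049,"dz":-0.013,"rx":-0.000,"ry":0.000,"rz":0.096}
{"dx":0.006,"dy":0.048,"dz":-0.013,"rx":-0.000,"ry":0.000,"rz":0.096}
```

>>> arm_command(steps=[{"dx":-0.037,"dy":-0.023,"dz":-0.025,"rx":0,"ry":0,"rz":0.085,"claw":0.3},{"dx":-0.039,"dy":-0.018,"dz":-0.025,"rx":0,"ry":0,"rz":0.085,"claw":0.3},{"dx":-0.041,"dy":-0.012,"dz":-0.025,"rx":0,"ry":0,"rz":0.085,"claw":0.3},{"dx":-0.043,"dy":-0.007,"dz":-0.025,"rx":0,"ry":0,"rz":0.085,"claw":0.3},{"dx":-0.043,"dy":-0.001,"dz":-0.025,"rx":0,"ry":0,"rz":0.085,"claw":0.3},{"dx":-0.043,"dy":0.005,"dz":-0.025,"rx":0,"ry":0,"rz":0.085,"claw":0.3},{"dx":-0.042,"dy":0.011,"dz":-0.025,"rx":0,"ry":0,"rz":0.085,"claw":0.3},{"dx":-0.04,"dy":0.016,"dz":-0.02,"rx":0,"ry":0,"rz":0.085,"claw":0.3},{"dx":-0.038,"dy":0.021,"dz":-0.01,"rx":0,"ry":0,"rz":0.085,"claw":0.3}])

```text
t: 1.27
eef_pos: [408.0, 330.0, 381.0]
tcp_rot: [-3.139, 0.006, 1.549]
ft_force: [-0.6, 0.2, -0.3]
opening: 0.349
```

```bash
python3 plan.py 600 95 385 21.7
```

```text
cur [408. 330. 381.] [-179.8    0.3   88.8] D 303.5 A 67.1 n 8
{"dx":-0.036,"dy":0.031,"dz":-0.001,"rx":0.000,"ry":0.001,"rz":0.093}
{"dx":-0.031,"dy":0.036,"dz":-0.001,"rx":0.000,"ry":0.001,"rz":0.093}
{"dx":-0.026,"dy":0.040,"dz":-0.001,"rx":0.000,"ry":0.001,"rz":0.093}
{"dx":-0.020,"dy":0.043,"dz":-0.001,"rx":0.000,"ry":0.001,"rz":0.093}
{"dx":-0.013,"dy":0.046,"dz":-0.001,"rx":0.000,"ry":0.001,"rz":0.093}
{"dx":-0.006,"dy":0.047,"dz":-0.001,"rx":0.000,"ry":0.001,"rz":0.093}
{"dx":0.001,"dy":0.047,"dz":-0.001,"rx":0.000,"ry":0.001,"rz":0.093}
{"dx":0.008,"dy":0.047,"dz":-0.001,"rx":0.000,"ry":0.001,"rz":0.093}
```

>>> arm_command(steps=[{"dx":-0.036,"dy":0.031,"dz":-0.001,"rx":0,"ry":0.001,"rz":0.093,"claw":0.3},{"dx":-0.031,"dy":0.036,"dz":-0.001,"rx":0,"ry":0.001,"rz":0.093,"claw":0.3},{"dx":-0.026,"dy":0.04,"dz":-0.001,"rx":0,"ry":0.001,"rz":0.093,"claw":0.3},{"dx":-0.02,"dy":0.043,"dz":-0.001,"rx":0,"ry":0.001,"rz":0.093,"claw":0.3},{"dx":-0.013,"dy":0.046,"dz":-0.001,"rx":0,"ry":0.001,"rz":0.093,"claw":0.3},{"dx":-0.006,"dy":0.047,"dz":-0.001,"rx":0,"ry":0.001,"rz":0.093,"claw":0.3},{"dx":0.001,"dy":0.047,"dz":-0.001,"rx":0,"ry":0.001,"rz":0.093,"claw":0.3},{"dx":0.008,"dy":0.047,"dz":-0.001,"rx":0,"ry":0.001,"rz":0.093,"claw":0.3}])

```text
t: 2.28
eef_pos: [602.0, 83.3, 387.1]
tcp_rot: [-3.138, -0.004, 0.341]
ft_force: [-0.7, 0.7, 0.6]
opening: 0.35
```

```bash
python3 - <<'E'
from h import *
im,d,c=grab('wrist','wrist1'); P=cloud(d,c)
for n in ['wrist']:
    m=(P[...,2]>240)&(P[...,2]<325)&(np.hypot(P[...,0]-600,P[...,1]-95)<35); print(m.sum(), P[m].mean(0) if m.any() else '',np.argwhere(m).mean(0) if m.any() else '')
    m=(P[...,2]>310)&(P[...,2]<322)&(np.hypot(P[...,0]-600,P[...,1]-95)<35)
    if m.any(): print(P[m].mean(0),P[m].min(0),P[m].max(0))
E
python3 plan.py 600 95 345 21.7
```

```text
480 [604.06639964  93.73381258 292.99569082] [194.93125    308.63333333]
[601.78682292  93.21959075 313.79089379] [595.70127745  87.44580191 310.09115391] [606.91260381  99.03038036 315.38395565]
cur [604.2  80.  386.3] [-179.9   -0.2   19. ] D 44.1 A 2.7 n 1
{"dx":0.001,"dy":-0.019,"dz":0.052,"rx":-0.001,"ry":-0.002,"rz":-0.030}
```

View pics/wrist1.png

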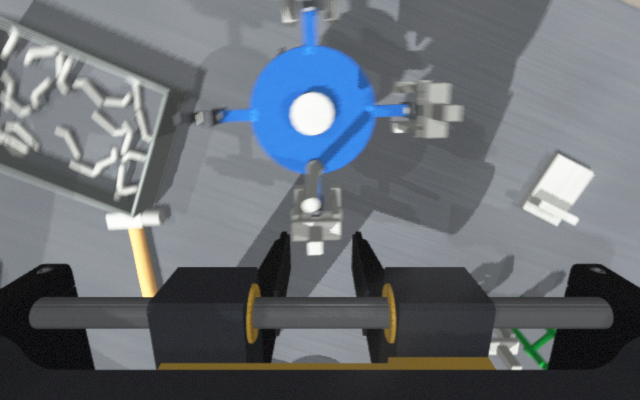

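```bash
python3 plan.py 601 93.5 345 21.7 2
```

```text
cur [604.2  80.  386.3] [-179.9   -0.2   19. ] D 43.6 A 2.7 n 2
{"dx":0.001,"dy":-0.009,"dz":0.026,"rx":-0.001,"ry":-0.001,"rz":-0.015}
{"dx":0.001,"dy":-0.009,"dz":0.026,"rx":-0.001,"ry":-0.001,"rz":-0.015}
```

>>> arm_command(steps=[{"dx":0.001,"dy":-0.009,"dz":0.026,"rx":-0.001,"ry":-0.001,"rz":-0.015,"claw":0.3},{"dx":0.001,"dy":-0.009,"dz":0.026,"rx":-0.001,"ry":-0.001,"rz":-0.015,"claw":0.3},{"dx":0,"dy":0,"dz":0,"rx":0,"ry":0,"rz":0,"claw":0.3}])

```text
t: 2.7
eef_pos: [601.3, 92.9, 342.7]
tcp_rot: [3.141, 0.001, 0.377]
ft_force: [0.5, -0.5, 0.9]
opening: 0.347
```

```bash
python3 plan.py 601 93.5 278 21.7 3
```

```text
cur [601.3  92.9 342.7] [1.80e+02 1.00e-01 2.16e+01] D 64.7 A 0.1 n 3
{"dx":-0.000,"dy":-0.000,"dz":0.027,"rx":0.000,"ry":0.000,"rz":-0.000}
{"dx":-0.000,"dy":-0.000,"dz":0.027,"rx":0.000,"ry":0.000,"rz":-0.000}
{"dx":-0.000,"dy":-0.000,"dz":0.027,"rx":0.000,"ry":0.000,"rz":-0.000}
```

>>> arm_command(steps=[{"dx":0,"dy":0,"dz":0.027,"rx":0,"ry":0,"rz":0,"claw":0.3},{"dx":0,"dy":0,"dz":0.027,"rx":0,"ry":0,"rz":0,"claw":0.3},{"dx":0,"dy":0,"dz":0.027,"rx":0,"ry":0,"rz":0,"claw":0.4},{"dx":0,"dy":0,"dz":0,"rx":0,"ry":0,"rz":0,"claw":0.5}])

```text
t: 3.2
eef_pos: [602.4, 92.8, 280.1]
tcp_rot: [3.14, -0.003, 0.377]
ft_force: [-0.5, -0.4, 0.8]
opening: 0.26
```

>>> arm_command(steps=[{"dx":0.0002,"dy":0.0053,"dz":0,"rx":0,"ry":0,"rz":-0.044,"claw":0.5},{"dx":0.0002,"dy":0.0053,"dz":0,"rx":0,"ry":0,"rz":-0.044,"claw":0.5},{"dx":0.0002,"dy":0.0053,"dz":0,"rx":0,"ry":0,"rz":-0.044,"claw":0.5},{"dx":0.0002,"dy":0.0053,"dz":0,"rx":0,"ry":0,"rz":-0.044,"claw":0.5},{"dx":0.0002,"dy":0.0053,"dz":0,"rx":0,"ry":0,"rz":-0.044,"claw":0.5},{"dx":0.0002,"dy":0.0053,"dz":0,"rx":0,"ry":0,"rz":-0.044,"claw":0.5}])

```text
t: 3.95
eef_pos: [614.1, 76.5, 286.0]
tcp_rot: [-3.134, -0.004, 0.806]
ft_force: [-4.5, 5.8, -4.7]
opening: 0.252
```

```bash
cat > arc.py <<'E'
from h import *
s=env.state();p=s['eef_pos'];a=p[:2]-np.array([655.5,117])
print('t',s['t'],p.round(1),'r',np.hypot(*a).round(1),'ang',np.degrees(np.arctan2(a[1],a[0]))%360,'yaw+180',np.degrees(s['tcp_rot'][2])+180,'f',s['ft_force'].round(1),s['moment'].round(2))
E
python3 arc.py
```

```text
t 3.95 [614.1  76.5 286. ] r 57.9 ang 224.38667673682463 yaw+180 226.19521886039303 f [-4.5  5.8 -4.7] [0.74 0.83 0.01]
```

>>> arm_command(steps=[{"dx":0,"dy":0.006,"dz":0.002,"rx":0,"ry":0,"rz":-0.044,"claw":0.5},{"dx":0,"dy":0.006,"dz":0.002,"rx":0,"ry":0,"rz":-0.044,"claw":0.5},{"dx":0,"dy":0.006,"dz":0.002,"rx":0,"ry":0,"rz":-0.044,"claw":0.5},{"dx":0.0002,"dy":0.006,"dz":0.002,"rx":0,"ry":0,"rz":-0.044,"claw":0.5},{"dx":0.0002,"dy":0.006,"dz":0.002,"rx":0,"ry":0,"rz":-0.044,"claw":0.5},{"dx":0.0002,"dy":0.006,"dz":0.002,"rx":0,"ry":0,"rz":-0.044,"claw":0.5}])

```text
t: 4.7
eef_pos: [633.0, 63.6, 285.8]
tcp_rot: [-3.126, -0.007, 1.237]
ft_force: [-10.0, 0.1, 2.5]
opening: 0.252
```

```bash
python3 arc.py
```

```text
t 4.7 [633.   63.6 285.8] r 58.0 ang 247.14679343773844 yaw+180 250.8696389588155 f [-10.    0.1   2.5] [-0.07  1.42  0.03]
```

>>> arm_command(steps=[{"dx":0,"dy":0.007,"dz":0.002,"rx":0,"ry":0,"rz":-0.044,"claw":0.5},{"dx":0,"dy":0.007,"dz":0.002,"rx":0,"ry":0,"rz":-0.044,"claw":0.5},{"dx":0,"dy":0.007,"dz":0.002,"rx":0,"ry":0,"rz":-0.044,"claw":0.5},{"dx":0.0002,"dy":0.007,"dz":0.002,"rx":0,"ry":0,"rz":-0.044,"claw":0.5},{"dx":0.0002,"dy":0.007,"dz":0.002,"rx":0,"ry":0,"rz":-0.04,"claw":0.5},{"dx":0.0002,"dy":0.007,"dz":0.002,"rx":0,"ry":0,"rz":-0.04,"claw":0.5}])

```text
t: 5.45
eef_pos: [644.0, 62.2, 285.2]
tcp_rot: [-3.079, -0.021, 1.655]
ft_force: [-39.3, -1.0, 11.6]
opening: 0.249
```

```bash
python3 arc.py
```

```text
t 5.45 [644.   62.2 285.2] r 55.9 ang 258.17211011092934 yaw+180 274.8068096065987 f [-39.3  -1.   11.6] [-0.22  6.7  -0.03]
```

>>> arm_command(steps=[{"dx":0,"dy":-0.003,"dz":0,"rx":-0.02,"ry":0,"rz":0.03,"claw":0.5},{"dx":0,"dy":0,"dz":0,"rx":-0.01,"ry":0,"rz":0.03,"claw":0.5}])

```text
t: 5.7
eef_pos: [641.3, 62.2, 289.0]
tcp_rot: [-3.126, -0.018, 1.559]
ft_force: [-0.1, -1.1, -0.0]
opening: 0.25
```

```bash
python3 arc.py; python3 - <<'E'
from h import *
im,d,c=grab('wrist','wrist2');grab('scene','scene2');im=grab('top','top2')[0]
cv2.imwrite('pics/top2c.png',cv2.resize(im[60:210,230:390,::-1],None,fx=4,fy=4,interpolation=cv2.INTER_CUBIC))
E
```

```text
t 5.7 [641.3  62.2 289. ] r 56.6 ang 255.49077633500184 yaw+180 269.35144290935585 f [-0.1 -1.1 -0. ] [-0.11  0.06  0.01]
```

View pics/wrist2.png

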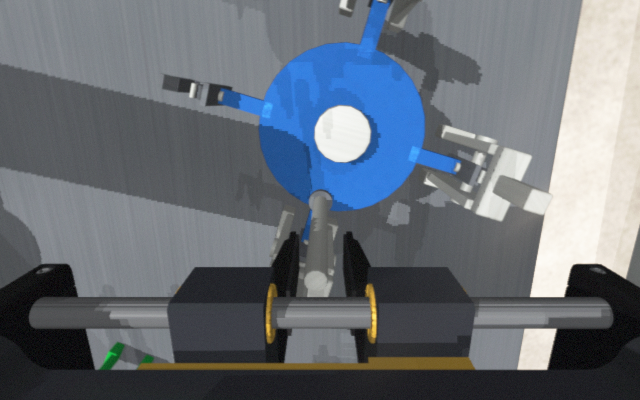

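View pics/top2c.png

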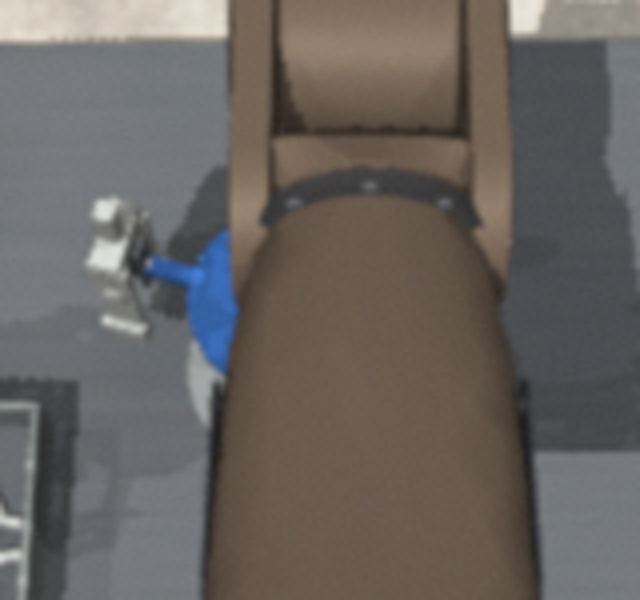

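View pics/scene2.png

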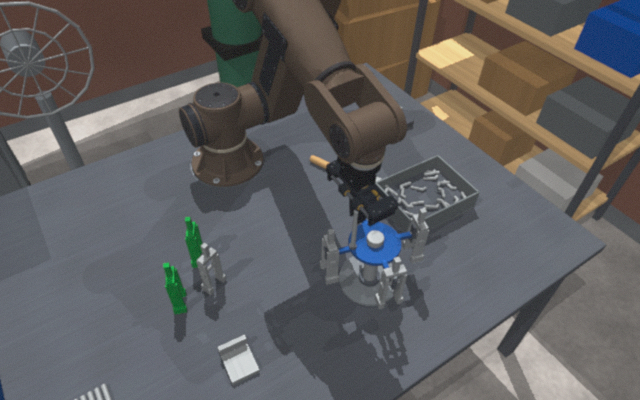

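>>> arm_command(steps=[{"dx":0,"dy":0,"dz":-0.03,"rx":0,"ry":0,"rz":0,"claw":0.5},{"dx":0,"dy":0,"dz":-0.04,"rx":0,"ry":0,"rz":0,"claw":0.4},{"dx":0,"dy":0,"dz":-0.05,"rx":0,"ry":0,"rz":0,"claw":0.0}])

```text
t: 6.22
eef_pos: [643.0, 60.3, 385.9]
tcp_rot: [-3.12, -0.018, 1.565]
ft_force: [1.0, 0.1, 0.6]
opening: 0.356
```

```bash
python3 arc.py; python3 plan.py 480 60 345 90 6
```

```text
t 6.225 [643.   60.3 385.9] r 58.1 ang 257.5666212176439 yaw+180 269.6767611166191 f [1.  0.1 0.6] [-0.11  0.03  0.01]
cur [643.   60.3 385.9] [-178.8   -1.    89.7] D 168.1 A 1.6 n 6
{"dx":-0.000,"dy":-0.034,"dz":0.009,"rx":-0.002,"ry":-0.002,"rz":-0.001}
{"dx":-0.000,"dy":-0.034,"dz":0.009,"rx":-0.002,"ry":-0.002,"rz":-0.001}
{"dx":-0.000,"dy":-0.034,"dz":0.009,"rx":-0.002,"ry":-0.002,"rz":-0.001}
{"dx":-0.000,"dy":-0.034,"dz":0.009,"rx":-0.002,"ry":-0.002,"rz":-0.001}
{"dx":-0.000,"dy":-0.034,"dz":0.009,"rx":-0.002,"ry":-0.002,"rz":-0.001}
{"dx":-0.000,"dy":-0.034,"dz":0.009,"rx":-0.002,"ry":-0.002,"rz":-0.001}
```

```bash
python3 plan.py 536 125 300 90 5
```

```text
cur [643.   60.3 385.9] [-178.8   -1.    89.7] D 151.7 A 1.6 n 5
{"dx":0.016,"dy":-0.026,"dz":0.022,"rx":-0.003,"ry":-0.002,"rz":-0.001}
{"dx":0.016,"dy":-0.026,"dz":0.022,"rx":-0.003,"ry":-0.002,"rz":-0.001}
{"dx":0.016,"dy":-0.027,"dz":0.022,"rx":-0.003,"ry":-0.002,"rz":-0.001}
{"dx":0.016,"dy":-0.027,"dz":0.022,"rx":-0.003,"ry":-0.002,"rz":-0.001}
{"dx":0.016,"dy":-0.027,"dz":0.022,"rx":-0.003,"ry":-0.002,"rz":-0.001}
```

>>> arm_command(steps=[{"dx":0.016,"dy":-0.026,"dz":0.015,"rx":-0.003,"ry":-0.002,"rz":0,"claw":0},{"dx":0.016,"dy":-0.026,"dz":0.02,"rx":-0.003,"ry":-0.002,"rz":0,"claw":0},{"dx":0.016,"dy":-0.027,"dz":0.022,"rx":-0.003,"ry":-0.002,"rz":0,"claw":0},{"dx":0.016,"dy":-0.027,"dz":0.025,"rx":-0.003,"ry":-0.002,"rz":0,"claw":0},{"dx":0.016,"dy":-0.027,"dz":0.025,"rx":-0.003,"ry":-0.002,"rz":0,"claw":0},{"dx":0,"dy":0,"dz":0,"rx":0,"ry":0,"rz":0,"claw":0}])

```text
t: 6.98
eef_pos: [536.0, 126.8, 307.0]
tcp_rot: [3.129, -0.001, 1.572]
ft_force: [-0.6, -0.1, 1.6]
opening: 0.498
```

```bash
python3 arc.py; python3 - <<'E'
from h import *
im,d,c=grab('wrist','wrist3')
P=cloud(d,c)
m=(P[...,2]>196)&(P[...,2]<235)&(np.hypot(P[...,0]-538,P[...,1]-147)<60)
vv,uu=np.where(m); print(m.sum(),uu.min(),uu.max(),vv.min(),vv.max())
x0,x1,y0,y1=max(uu.min()-40,0),uu.max()+80,max(vv.min()-50,0),vv.max()+50
s=600//(y1-y0); print(x0,y0,s)
cv2.imwrite('pics/wrist3c.png',cv2.resize(im[y0:y1,x0:x1,::-1],None,fx=s,fy=s,interpolation=cv2.INTER_NEAREST)[:600,:800])
E
```

```text
t 6.975 [536.  126.8 307. ] r 119.9 ang 175.32501836636277 yaw+180 270.0417262603488 f [-0.6 -0.1  1.6] [-0.13  0.07  0.  ]
489 303 351 156 184
263 106 4
```

View pics/wrist3.png

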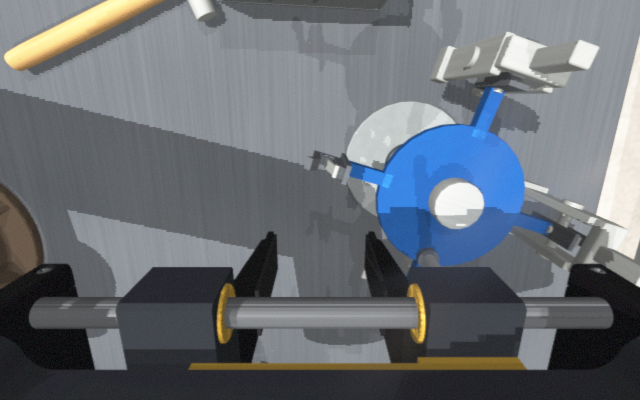

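View pics/wrist3c.png

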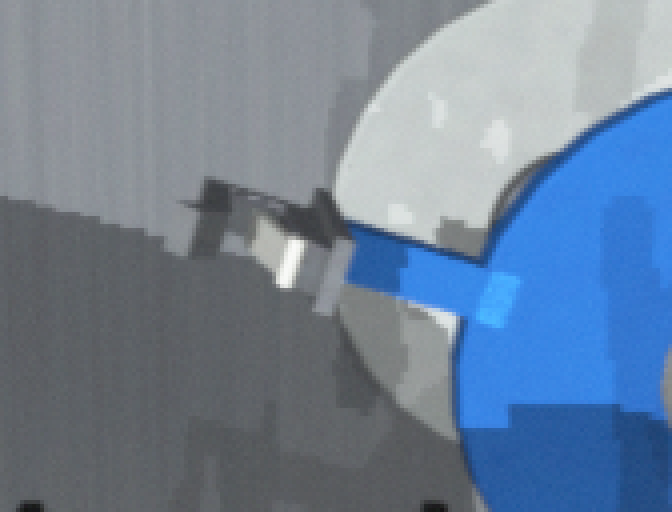

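```bash
python3 - <<'E'
from h import *
im,d,c=load('wrist3'); P=cloud(d,c); I=im.astype(int)
disc=(I[...,2]>I[...,0]+50)&(abs(P[...,2]-177)<5)&(np.hypot(P[...,0]-655,P[...,1]-117)<76)
print('disc z',np.median(P[disc][:,2]))
cap=(abs(P[...,2]-197)<5)&(np.hypot(P[...,0]-655,P[...,1]-117)<30)
print('cap',cv2.minEnclosingCircle(P[cap][:,:2].astype(np.float32)),np.median(P[cap][:,2]))
rr=np.hypot(P[...,0]-655,P[...,1]-117)
# disc edge circle fit using boundary pts (left side seen)
cnt=max(cv2.findContours(disc.astype(np.uint8),0,1)[0],key=len)[:,0]
e=P[cnt[:,1],cnt[:,0]][:,:2]
from scipy.optimize import least_squares
o=least_squares(lambda q:np.hypot(e[:,0]-q[0],e[:,1]-q[1])-68,[655,117],loss='soft_l1'); print('disc c',o.x,np.median(abs(o.fun)))
for A in [np.array([655.5,117])]:
    arm=(I[...,2]>I[...,0]+50)&(rr>75)&(rr<108)&(P[...,2]>140)
    n,l,s,ce=cv2.connectedComponentsWithStats(arm.astype(np.uint8))
    for i in range(1,n):
        if s[i,4]>50:
            q=P[l==i]; v=q[:,:2].mean(0)-A; print('arm',s[i,4],np.degrees(np.arctan2(v[1],v[0])),q[:,2].mean(),ce[i].round())
    m=(P[...,2]>150)&(P[...,2]<240)&(np.hypot(P[...,0]-538,P[...,1]-147)<45)&(rr>95)
    th=np.radians(165.5); er=np.array([np.cos(th),np.sin(th)]); et=np.array([-er[1],er[0]])
    q=P[m]; r=(q[:,:2]-A)@er; t=(q[:,:2]-A)@et
    for lo in range(96,140,2):
        k=(r>=lo)&(r<lo+2)
        if k.sum(): print(lo,k.sum(),'z pct',np.percentile(q[k,2],[5,25,50,75,95,99]).round(),'t',np.percentile(t[k],[2,50,98]).round(1))
E
```

```text
disc z 176.42446511301478
cap ((656.2695922851562, 115.90751647949219), 22.04202651977539) 196.3417340764035
disc c [656.57104965 116.36457428] 1.329366561055906
arm 577 73.1869443910673 174.79935298031373 [488. 103.]
arm 323 163.53720196292488 175.8839140678551 [360. 172.]
arm 377 -17.370852349317424 176.05254070276717 [535. 224.]
96 5 z pct [169. 170. 174. 176. 176. 176.] t [-8.9 -8.8 -8.3]
98 12 z pct [164. 185. 202. 205. 206. 206.] t [-11.  -10.7   1.1]
100 69 z pct [161. 194. 205. 206. 206. 206.] t [-11.1  -6.6   4.7]
102 94 z pct [157. 181. 204. 205. 206. 206.] t [-11.1  -8.5   4.3]
104 55 z pct [169. 196. 205. 205. 206. 207.] t [-8.3 -5.4  4.3]
106 53 z pct [167. 193. 202. 204. 205. 205.] t [-8.3 -6.3  1. ]
108 46 z pct [167. 189. 201. 204. 205. 205.] t [-8.4 -6.3  1.2]
110 57 z pct [165. 181. 203. 205. 206. 206.] t [-8.5 -6.8  1.1]
112 53 z pct [164. 193. 200. 203. 205. 206.] t [-8.4 -5.1  0.8]
114 45 z pct [164. 186. 192. 195. 197. 198.] t [-8.5 -5.5  0.2]
116 41 z pct [165. 182. 185. 188. 190. 191.] t [-8.6 -5.4  0. ]
118 39 z pct [164. 165. 166. 181. 183. 184.] t [-8.5 -4.2  0.5]
120 23 z pct [163. 165. 165. 165. 166. 167.] t [-8.8 -4.4  0.6]
122 21 z pct [164. 165. 165. 165. 166. 166.] t [-8.8 -5.2  0.6]
124 24 z pct [162. 179. 195. 196. 197. 198.] t [-9.  -7.2 -0.1]
126 42 z pct [165. 186. 198. 199. 200. 201.] t [-9.2 -7.2  0.4]
128 50 z pct [169. 190. 200. 202. 203. 203.] t [-9.3 -7.8  0.9]
130 46 z pct [165. 193. 204. 205. 206. 207.] t [-9.3 -6.2  0.6]
132 35 z pct [202. 204. 205. 205. 206. 206.] t [-9.3 -5.   0. ]
134 35 z pct [201. 202. 203. 204. 205. 205.] t [-9.4 -4.8  0.6]
136 9 z pct [201. 202. 203. 203. 203. 203.] t [-8.5 -4.4 -0.1]
```

```bash
python3 plan.py 433 -253 265 110.5 10
```

```text
cur [537.2 126.4 307.8] [ 1.792e+02 -1.000e-01  9.000e+01] D 395.8 A 20.5 n 10
{"dx":-0.047,"dy":-0.013,"dz":0.005,"rx":0.001,"ry":0.000,"rz":-0.023}
{"dx":-0.047,"dy":-0.015,"dz":0.005,"rx":0.001,"ry":0.000,"rz":-0.023}
{"dx":-0.046,"dy":-0.016,"dz":0.005,"rx":0.001,"ry":0.000,"rz":-0.023}
{"dx":-0.046,"dy":-0.018,"dz":0.005,"rx":0.001,"ry":0.000,"rz":-0.023}
{"dx":-0.045,"dy":-0.020,"dz":0.005,"rx":0.001,"ry":0.000,"rz":-0.023}
{"dx":-0.044,"dy":-0.021,"dz":0.005,"rx":0.001,"ry":0.000,"rz":-0.023}
{"dx":-0.044,"dy":-0.023,"dz":0.005,"rx":0.001,"ry":0.000,"rz":-0.023}
{"dx":-0.043,"dy":-0.024,"dz":0.005,"rx":0.001,"ry":0.000,"rz":-0.023}
{"dx":-0.042,"dy":-0.026,"dz":0.005,"rx":0.001,"ry":0.000,"rz":-0.023}
{"dx":-0.041,"dy":-0.027,"dz":0.005,"rx":0.001,"ry":0.000,"rz":-0.023}
```

>>> arm_command(steps=[{"dx":-0.047,"dy":-0.013,"dz":0,"rx":0.001,"ry":0,"rz":-0.023,"claw":0},{"dx":-0.047,"dy":-0.015,"dz":0,"rx":0.001,"ry":0,"rz":-0.023,"claw":0},{"dx":-0.046,"dy":-0.016,"dz":0.003,"rx":0.001,"ry":0,"rz":-0.023,"claw":0},{"dx":-0.046,"dy":-0.018,"dz":0.005,"rx":0.001,"ry":0,"rz":-0.023,"claw":0},{"dx":-0.045,"dy":-0.02,"dz":0.005,"rx":0.001,"ry":0,"rz":-0.023,"claw":0},{"dx":-0.044,"dy":-0.021,"dz":0.005,"rx":0.001,"ry":0,"rz":-0.023,"claw":0},{"dx":-0.044,"dy":-0.023,"dz":0.005,"rx":0.001,"ry":0,"rz":-0.023,"claw":0},{"dx":-0.043,"dy":-0.024,"dz":0.007,"rx":0.001,"ry":0,"rz":-0.023,"claw":0},{"dx":-0.042,"dy":-0.026,"dz":0.007,"rx":0.001,"ry":0,"rz":-0.023,"claw":0}])

```text
t: 8.15
eef_pos: [455.0, -232.9, 287.3]
tcp_rot: [3.129, 0.011, 1.911]
ft_force: [0.5, 0.4, 0.5]
opening: 0.503
```

```bash
python3 plan.py 433 -253 265 110.5 2
```

```text
cur [ 455.  -232.9  287.3] [179.3   0.6 109.5] D 37.2 A 1.4 n 2
{"dx":-0.007,"dy":-0.017,"dz":0.014,"rx":0.004,"ry":0.003,"rz":-0.006}
{"dx":-0.007,"dy":-0.017,"dz":0.014,"rx":0.004,"ry":0.003,"rz":-0.006}
```

>>> arm_command(steps=[{"dx":-0.007,"dy":-0.017,"dz":0.014,"rx":0.004,"ry":0.003,"rz":-0.006,"claw":0},{"dx":-0.004,"dy":-0.015,"dz":0.014,"rx":0.004,"ry":0.003,"rz":0,"claw":0},{"dx":0,"dy":0,"dz":0,"rx":0,"ry":0,"rz":0,"claw":0}])

```text
t: 8.52
eef_pos: [434.5, -256.1, 265.9]
tcp_rot: [3.14, 0.004, 1.917]
ft_force: [0.6, 0.3, 0.4]
opening: 0.495
```

```bash
python3 arc.py; python3 - <<'E'
from h import *
im,d,c=grab('wrist','wrist4')
P=cloud(d,c);I=im.astype(int)
g=(abs(I[...,1]-I[...,0])<25)&(np.hypot(P[...,0]-433,P[...,1]+253)<60)
m=g&(abs(P[...,2]-180)<4); print('shank',m.sum(),P[m].mean(0),np.argwhere(m).mean(0),cv2.minAreaRect(P[m][:,:2].astype(np.float32)))
m=g&(abs(P[...,2]-138)<4); print('bridge',m.sum(),P[m].mean(0),cv2.minAreaRect(P[m][:,:2].astype(np.float32)))
E
python3 plan.py 433 -253 215 110.5 2
```

```text
t 8.525 [ 434.5 -256.1  265.9] r 433.6 ang 239.3655927853186 yaw+180 289.8448760884148 f [0.6 0.3 0.4] [-0.1   0.03  0.01]
shank 318 [ 433.83750246 -254.5624121   179.10580241] [199.55031447 320.49685535] ((433.9827880859375, -254.81375122070312), (13.393021583557129, 13.86875057220459), 19.374683380126953)
bridge 872 [ 431.76531347 -249.44677433  137.17552512] ((433.7088928222656, -255.25343322753906), (21.610210418701172, 52.12680435180664), 20.32579803466797)
cur [ 435.  -255.9  266.4] [179.9   0.3 109.9] D 51.5 A 0.7 n 2
{"dx":0.002,"dy":-0.001,"dz":0.032,"rx":0.001,"ry":0.002,"rz":-0.004}
{"dx":0.002,"dy":-0.001,"dz":0.032,"rx":0.001,"ry":0.002,"rz":-0.004}
```

View pics/wrist4.png

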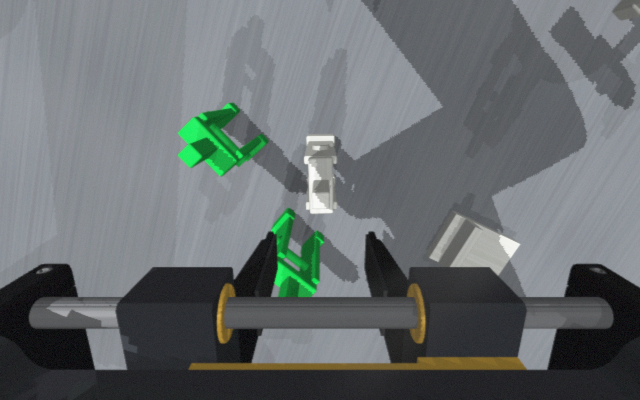

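```bash
python3 plan.py 433.8 -254.7 146 110.3 4
```

```text
cur [ 435.  -255.9  266.4] [179.9   0.3 109.9] D 120.4 A 0.5 n 4
{"dx":0.001,"dy":-0.000,"dz":0.038,"rx":0.000,"ry":0.001,"rz":-0.001}
{"dx":0.001,"dy":-0.000,"dz":0.038,"rx":0.000,"ry":0.001,"rz":-0.001}
{"dx":0.001,"dy":-0.000,"dz":0.038,"rx":0.000,"ry":0.001,"rz":-0.001}
{"dx":0.001,"dy":-0.000,"dz":0.038,"rx":0.000,"ry":0.001,"rz":-0.001}
```

>>> arm_command(steps=[{"dx":0.001,"dy":-0.0003,"dz":0.038,"rx":0,"ry":0.001,"rz":-0.001,"claw":0},{"dx":0.001,"dy":-0.0003,"dz":0.038,"rx":0,"ry":0.001,"rz":-0.001,"claw":0},{"dx":0.0005,"dy":0,"dz":0.038,"rx":0,"ry":0,"rz":0,"claw":0},{"dx":0,"dy":0,"dz":0.033,"rx":0,"ry":0,"rz":0,"claw":0},{"dx":0,"dy":0,"dz":0,"rx":0,"ry":0,"rz":0,"claw":0}])

```text
t: 9.2
eef_pos: [438.8, -253.7, 149.5]
tcp_rot: [3.135, 0.008, 1.925]
ft_force: [0.1, -0.6, 0.7]
opening: 0.502
```

```bash
python3 plan.py 433.8 -254.7 143.5 110.3 1
```

```text
cur [ 438.8 -253.7  149.5] [179.6   0.5 110.3] D 7.9 A 0.6 n 1
{"dx":0.001,"dy":-0.006,"dz":0.007,"rx":0.004,"ry":0.005,"rz":-0.000}
```

>>> arm_command(steps=[{"dx":0.001,"dy":-0.006,"dz":0.007,"rx":0.004,"ry":0.005,"rz":0,"claw":0},{"dx":0,"dy":0,"dz":0,"rx":0,"ry":0,"rz":0,"claw":0.2}])

```text
t: 9.45
eef_pos: [435.1, -254.9, 145.6]
tcp_rot: [3.14, 0.002, 1.926]
ft_force: [0.4, -0.2, 1.0]
opening: 0.446
```

```bash
python3 plan.py 433.8 -254.7 143.5 110.3 1
```

```text
cur [ 435.1 -254.9  145.6] [1.799e+02 1.000e-01 1.103e+02] D 2.5 A 0.1 n 1
{"dx":0.001,"dy":-0.001,"dz":0.003,"rx":0.001,"ry":0.001,"rz":0.000}
```

Close now, gently.

>>> arm_command(steps=[{"dx":0,"dy":-0.001,"dz":0.002,"rx":0,"ry":0.001,"rz":0,"claw":0.5},{"dx":0,"dy":0,"dz":0,"rx":0,"ry":0,"rz":0,"claw":1},{"dx":0,"dy":0,"dz":0,"rx":0,"ry":0,"rz":0,"claw":1},{"dx":0,"dy":0,"dz":0,"rx":0,"ry":0,"rz":0,"claw":1},{"dx":0,"dy":0,"dz":0,"rx":0,"ry":0,"rz":0,"claw":1}])

```text
t: 10.07
eef_pos: [434.7, -255.5, 145.4]
tcp_rot: [3.139, 0.002, 1.925]
ft_force: [0.6, 1.0, -1.3]
opening: 0.145
```

```bash
python3 arc.py; python3 -c "
from h import *
s=env.state();print(s['opening'],s['eef_pos'],s['tcp_rot'],s['qvel'].round(3))"
```

```text
t 10.075 [ 434.7 -255.5  145.4] r 433.0 ang 239.34691805079484 yaw+180 290.3111492202037 f [ 0.6  1.  -1.3] [-0.05 -0.07  0.  ]
0.14478975128590318 [ 434.72689915 -255.51882073  145.40487823] [3.13876053e+00 2.45229454e-03 1.92529276e+00] [ 0.002  0.001  0.001  0.001 -0.002  0.001]
```

>>> arm_command(steps=[{"dx":0,"dy":0,"dz":-0.02,"rx":0,"ry":0,"rz":0,"claw":1},{"dx":0,"dy":0,"dz":-0.04,"rx":0,"ry":0,"rz":0,"claw":1},{"dx":0,"dy":0,"dz":-0.05,"rx":0,"ry":0,"rz":0,"claw":1}])

```text
t: 10.45
eef_pos: [432.8, -254.2, 231.9]
tcp_rot: [-3.139, -0.006, 1.925]
ft_force: [0.0, -0.6, -4.5]
opening: 0.149
```

```bash
python3 -c "
from h import *
s=env.state();print(s['opening'],s['ft_force'],s['moment'])"; python3 plan.py 525 115 362 73.3 10
```

```text
0.14893503453598875 [ 0.04458805 -0.62045833 -4.50011562] [-0.12110165 -0.04956719  0.01052541]
cur [ 432.8 -254.2  231.9] [-179.9   -0.3  110.3] D 402.2 A 37.0 n 10
{"dx":0.039,"dy":0.027,"dz":-0.016,"rx":-0.000,"ry":-0.000,"rz":0.041}
{"dx":0.041,"dy":0.024,"dz":-0.016,"rx":-0.000,"ry":-0.000,"rz":0.041}
{"dx":0.042,"dy":0.022,"dz":-0.016,"rx":-0.000,"ry":-0.000,"rz":0.041}
{"dx":0.044,"dy":0.019,"dz":-0.016,"rx":-0.000,"ry":-0.000,"rz":0.041}
{"dx":0.045,"dy":0.016,"dz":-0.016,"rx":-0.000,"ry":-0.000,"rz":0.041}
{"dx":0.046,"dy":0.013,"dz":-0.016,"rx":-0.000,"ry":-0.000,"rz":0.041}
{"dx":0.047,"dy":0.010,"dz":-0.016,"rx":-0.000,"ry":-0.000,"rz":0.041}
{"dx":0.047,"dy":0.007,"dz":-0.016,"rx":-0.000,"ry":-0.000,"rz":0.041}
{"dx":0.047,"dy":0.004,"dz":-0.016,"rx":-0.000,"ry":-0.000,"rz":0.041}
{"dx":0.048,"dy":0.001,"dz":-0.016,"rx":-0.000,"ry":-0.000,"rz":0.041}
```

>>> arm_command(steps=[{"dx":0.039,"dy":0.027,"dz":-0.025,"rx":0,"ry":0,"rz":0.041,"claw":1},{"dx":0.041,"dy":0.024,"dz":-0.025,"rx":0,"ry":0,"rz":0.041,"claw":1},{"dx":0.042,"dy":0.022,"dz":-0.025,"rx":0,"ry":0,"rz":0.041,"claw":1},{"dx":0.044,"dy":0.019,"dz":-0.025,"rx":0,"ry":0,"rz":0.041,"claw":1},{"dx":0.045,"dy":0.016,"dz":-0.02,"rx":0,"ry":0,"rz":0.041,"claw":1},{"dx":0.046,"dy":0.013,"dz":-0.018,"rx":0,"ry":0,"rz":0.041,"claw":1},{"dx":0.045,"dy":0.01,"dz":-0.016,"rx":0,"ry":0,"rz":0.041,"claw":1},{"dx":0.035,"dy":0.005,"dz":-0.01,"rx":0,"ry":0,"rz":0.041,"claw":1}])

```text
t: 11.45
eef_pos: [506.9, 37.2, 367.0]
tcp_rot: [-3.132, -0.003, 1.39]
ft_force: [1.2, -0.4, -4.1]
opening: 0.147
```

```bash
python3 plan.py 540.7 151.2 365 73.3
```

```text
cur [506.9  37.2 367. ] [-179.5   -0.2   79.6] D 118.9 A 6.4 n 3
{"dx":0.049,"dy":0.005,"dz":0.001,"rx":-0.002,"ry":-0.001,"rz":0.023}
{"dx":0.049,"dy":0.003,"dz":0.001,"rx":-0.002,"ry":-0.001,"rz":0.023}
{"dx":0.050,"dy":0.002,"dz":0.001,"rx":-0.002,"ry":-0.001,"rz":0.023}
```

>>> arm_command(steps=[{"dx":0.045,"dy":0.005,"dz":0,"rx":-0.002,"ry":-0.001,"rz":0.023,"claw":1},{"dx":0.045,"dy":0.003,"dz":0,"rx":-0.002,"ry":-0.001,"rz":0.023,"claw":1},{"dx":0.035,"dy":0.002,"dz":0,"rx":-0.002,"ry":-0.001,"rz":0.023,"claw":1},{"dx":0.01,"dy":0.001,"dz":0,"rx":0,"ry":0,"rz":0,"claw":1},{"dx":0,"dy":0,"dz":0,"rx":0,"ry":0,"rz":0,"claw":1}])

```text
t: 12.08
eef_pos: [538.7, 145.3, 364.6]
tcp_rot: [-3.137, 0.005, 1.28]
ft_force: [0.3, 0.4, -4.0]
opening: 0.146
```

```bash
python3 - <<'E'
from h import *
grab('wrist','wrist5');grab('scene','scene5')
im=load('scene5')[0]; cv2.imwrite('pics/scene5c.png',cv2.resize(im[150:310,290:450,::-1],None,fx=3.7,fy=3.7,interpolation=cv2.INTER_CUBIC))
E
python3 plan.py 540.7 151.2 365 73.3
```

```text
cur [538.6 144.7 364.9] [-179.7    0.3   73.3] D 6.8 A 0.4 n 1
{"dx":0.009,"dy":0.000,"dz":-0.000,"rx":-0.003,"ry":0.003,"rz":-0.000}
```

View pics/wrist5.png

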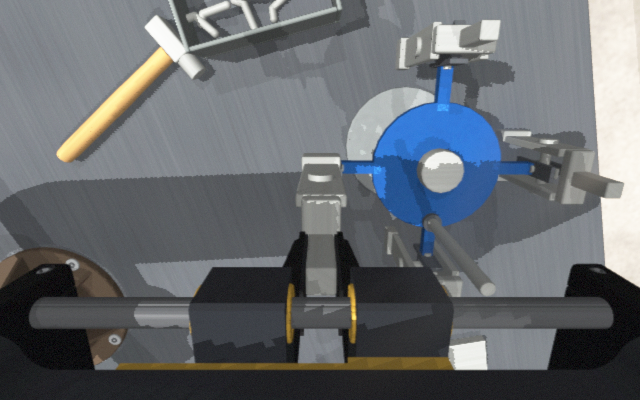

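View pics/scene5c.png

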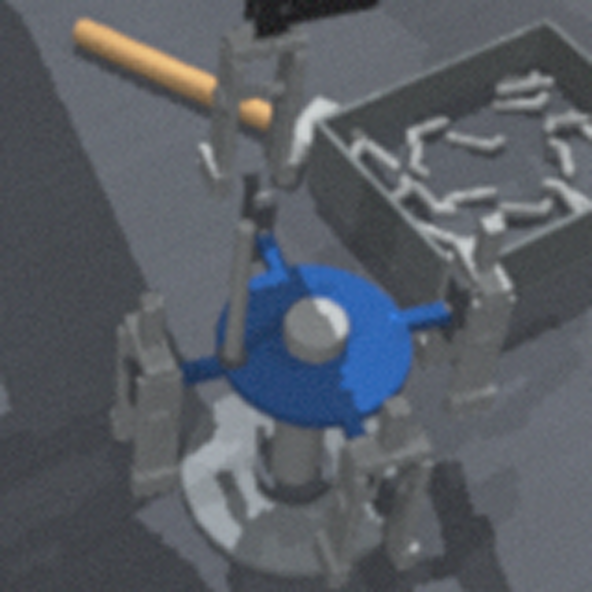

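>>> arm_command(steps=[{"dx":0.0085,"dy":0,"dz":0,"rx":-0.003,"ry":0.003,"rz":0,"claw":1},{"dx":0,"dy":0,"dz":0.02,"rx":0,"ry":0,"rz":0,"claw":1},{"dx":0,"dy":0,"dz":0.03,"rx":0,"ry":0,"rz":0,"claw":1},{"dx":0,"dy":0,"dz":0.03,"rx":0,"ry":0,"rz":0,"claw":1},{"dx":0,"dy":0,"dz":0.015,"rx":0,"ry":0,"rz":0,"claw":1},{"dx":0,"dy":0,"dz":0,"rx":0,"ry":0,"rz":0,"claw":1}])

```text
t: 12.92
eef_pos: [539.8, 149.1, 284.0]
tcp_rot: [-3.141, 0.001, 1.277]
ft_force: [0.0, -0.1, -3.1]
opening: 0.144
```

```bash
python3 plan.py 540.7 151.2 276 73.3;python3 - <<'E'
from h import *
s=env.state(); print(s['ft_force'],s['t'])
grab('scene','scene6');grab('wrist','wrist6')
im=load('scene6')[0]; cv2.imwrite('pics/scene6c.png',cv2.resize(im[150:310,290:450,::-1],None,fx=3.7,fy=3.7,interpolation=cv2.INTER_CUBIC))
E
```

```text
cur [539.8 149.1 284. ] [-180.     0.    73.2] D 8.3 A 0.1 n 1
{"dx":0.003,"dy":0.000,"dz":0.010,"rx":-0.000,"ry":0.000,"rz":-0.002}
[ 0.01229799 -0.14351461 -3.06577895] 12.925
```

View pics/scene6c.png

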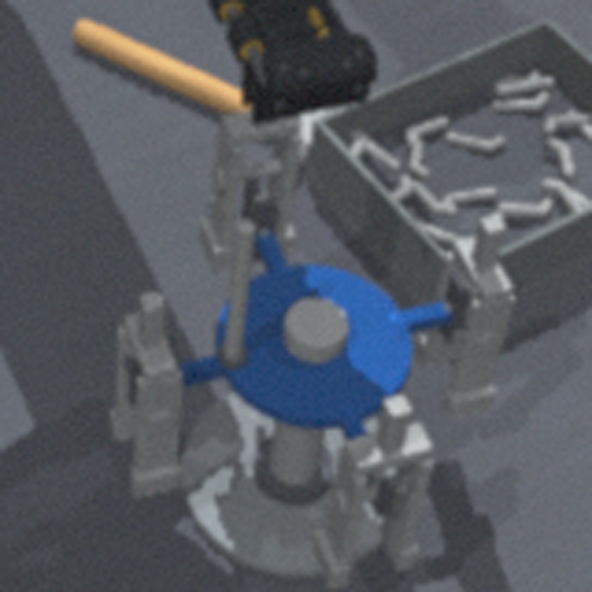

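View pics/wrist6.png

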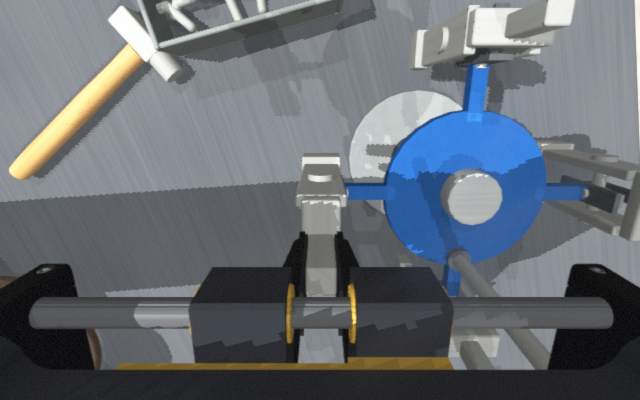

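```bash
python3 - <<'E'
from h import *
from scipy.optimize import least_squares
tcp=np.array([539.8,149.1])
def fit(nm):
    im,d,c=load(nm);P=cloud(d,c);I=im.astype(int)
    rr=np.hypot(P[...,0]-655.5,P[...,1]-117)
    disc=((I[...,2]>I[...,0]+40)&(abs(P[...,2]-177)<5)&(rr<76))|((rr<40)&(P[...,2]>150))
    disc=cv2.morphologyEx(disc.astype(np.uint8),cv2.MORPH_OPEN,np.ones((15,15),np.uint8) if 'wrist' in nm else np.ones((9,9),np.uint8))
    ys,xs=np.where(disc); f=200/np.tan(np.radians(c['vfov'])/2)
    cnt=max(cv2.findContours(disc,0,1)[0],key=len)[:,0].astype(float)
    # rays to plane z=177
    X=np.stack([(cnt[:,0]-c['cx'])/f,-(cnt[:,1]-c['cy'])/f,-np.ones(len(cnt))],-1)@R.from_euler('xyz',c['attitude']).as_matrix().T
    k=(177-c['xyz'][2])/X[:,2]; e=(c['xyz']+X*k[:,None])[:,:2]
    o=least_squares(lambda q:np.hypot(e[:,0]-q[0],e[:,1]-q[1])-q[2],[655,117,68],loss='soft_l1')
    return o.x
for nm in['wrist3','wrist5','wrist6','scene0','scene5','scene6','top0']:
    o=fit(nm); print(nm,o.round(1), 'dist hook-frame', (tcp-o[:2])@np.array([np.cos(np.radians(163.2)),np.sin(np.radians(163.2))]))
E
```

```text
wrist3 [657.3 117.3  63.5] dist hook-frame 121.62726299319634
wrist5 [664.6 120.8  56.7] dist hook-frame 127.61587180265015
wrist6 [658.7 118.6  63.6] dist hook-frame 122.62691802686486
scene0 [662.4 114.1  59. ] dist hook-frame 127.492082678594
scene5 [660.  113.6  51.3] dist hook-frame 125.29027895940767
scene6 [661.4 124.   59.3] dist hook-frame 123.65118610593478
top0 [650.2 125.9  49.7] dist hook-frame 112.38347008397692
```

```bash
python3 - <<'E'
from h import *
from scipy.optimize import least_squares
for nm in['wrist1','wrist2','wrist3','wrist5','wrist6','scene0','scene5','scene6','top0']:
    im,d,c=load(nm);P=cloud(d,c);I=im.astype(int)
    rr=np.hypot(P[...,0]-655.5,P[...,1]-117)
    m=((rr<32)&(P[...,2]>192)&(P[...,2]<202)).astype(np.uint8)
    f=200/np.tan(np.radians(c['vfov'])/2)
    cnt=max(cv2.findContours(m,0,1)[0],key=len)
    def g(px):
        px=np.atleast_2d(px).astype(float)
        X=np.stack([(px[:,0]-c['cx'])/f,-(px[:,1]-c['cy'])/f,-np.ones(len(px))],-1)@R.from_euler('xyz',c['attitude']).as_matrix().T
        return (c['xyz']+X*((197-c['xyz'][2])/X[:,2])[:,None])[:,:2]
    e=g(cnt[:,0]); o=least_squares(lambda q:np.hypot(e[:,0]-q[0],e[:,1]-q[1])-q[2],[655,117,21],loss='soft_l1',f_scale=.5)
    print(nm,o.x.round(1),len(cnt),np.percentile(abs(o.fun),[50,90]).round(2),'z',np.median(P[m>0][:,2]).round(1))
E
```

```text
wrist1 [657.  115.5  21. ] 120 [0.24 0.5 ] z 196.1
wrist2 [656.4 115.7  21.1] 161 [0.2  0.41] z 196.2
wrist3 [655.  116.5  21.4] 142 [0.25 0.57] z 196.3
wrist5 [655.5 116.6  21.2] 122 [0.25 0.56] z 196.2
wrist6 [655.3 116.9  21.4] 155 [0.25 0.62] z 196.3
scene0 [658.7 115.5  21.3] 45 [0.75 1.5 ] z 196.8
scene5 [659.1 115.2  21.1] 42 [0.71 1.52] z 196.7
scene6 [659.1 115.2  20.9] 46 [0.68 1.87] z 196.8
top0 [655.2 116.6  20. ] 42 [0.67 1.57] z 196.4
```

>>> arm_command(steps=[{"dx":0.003,"dy":0.0005,"dz":0.006,"rx":0,"ry":0,"rz":0,"claw":1},{"dx":0,"dy":0,"dz":0.005,"rx":0,"ry":0,"rz":0,"claw":1},{"dx":0,"dy":0,"dz":0,"rx":0,"ry":0,"rz":0,"claw":1}])

```text
t: 13.4
eef_pos: [542.0, 151.7, 277.3]
tcp_rot: [3.138, -0.001, 1.277]
ft_force: [-0.2, -1.0, -4.7]
opening: 0.144
```

```bash
python3 plan.py 540.9 151.3 262 73.3 3
```

```text
cur [542.  151.7 277.3] [ 1.798e+02 -1.000e-01  7.320e+01] D 15.3 A 0.3 n 3
{"dx":-0.000,"dy":-0.000,"dz":0.006,"rx":0.001,"ry":-0.000,"rz":-0.000}
{"dx":-0.000,"dy":-0.000,"dz":0.006,"rx":0.001,"ry":-0.000,"rz":-0.000}
{"dx":-0.000,"dy":-0.000,"dz":0.006,"rx":0.001,"ry":-0.000,"rz":-0.000}
```

>>> arm_command(steps=[{"dx":-0.0003,"dy":-0.0012,"dz":0.007,"rx":0.002,"ry":0,"rz":0,"claw":1},{"dx":0,"dy":0,"dz":0.007,"rx":0,"ry":0,"rz":0,"claw":1},{"dx":0,"dy":0,"dz":0,"rx":0,"ry":0,"rz":0,"claw":1}])

```text
t: 13.78
eef_pos: [540.9, 151.8, 265.3]
tcp_rot: [3.141, -0.001, 1.277]
ft_force: [-0.4, -0.3, -3.4]
opening: 0.142
```

```bash
python3 plan.py 540.9 151.3 256 73.3 2; python3 arc.py
```

```text
cur [540.9 151.8 265.3] [ 1.80e+02 -1.00e-01  7.32e+01] D 9.3 A 0.2 n 2
{"dx":-0.000,"dy":0.000,"dz":0.006,"rx":0.000,"ry":-0.000,"rz":-0.001}
{"dx":-0.000,"dy":0.000,"dz":0.006,"rx":0.000,"ry":-0.000,"rz":-0.001}
t 13.775 [540.9 151.8 265.3] r 119.8 ang 163.13265769755392 yaw+180 253.17304012667543 f [-0.4 -0.3 -3.4] [-0.15  0.09  0.02]
```

>>> arm_command(steps=[{"dx":0,"dy":0,"dz":0.005,"rx":0,"ry":0,"rz":0,"claw":1},{"dx":0,"dy":0,"dz":0.005,"rx":0,"ry":0,"rz":0,"claw":1},{"dx":0,"dy":0,"dz":0,"rx":0,"ry":0,"rz":0,"claw":1}])

```text
t: 14.15
eef_pos: [540.6, 151.9, 256.8]
tcp_rot: [-3.141, -0.001, 1.277]
ft_force: [-1.2, 1.3, -5.0]
opening: 0.145
```

```bash
python3 arc.py
```

```text
t 14.15 [540.6 151.9 256.8] r 120.1 ang 163.13045534129702 yaw+180 253.16521158949064 f [-1.2  1.3 -5. ] [0.01 0.36 0.02]
```

>>> arm_command(steps=[{"dx":0,"dy":0,"dz":0.005,"rx":0,"ry":0,"rz":0,"claw":1},{"dx":0,"dy":0,"dz":0.004,"rx":0,"ry":0,"rz":0,"claw":1}])

```text
t: 14.4
eef_pos: [540.5, 152.3, 250.9]
tcp_rot: [3.141, -0.003, 1.277]
ft_force: [-3.9, 1.3, 5.0]
opening: 0.145
```

```bash
python3 arc.py
```

```text
t 14.4 [540.5 152.3 250.9] r 120.3 ang 162.9538068783138 yaw+180 253.1733655564853 f [-3.9  1.3  5. ] [ 0.04  1.13 -0.02]
```

>>> arm_command(steps=[{"dx":0,"dy":0,"dz":0.005,"rx":0,"ry":0,"rz":0,"claw":1},{"dx":0,"dy":0,"dz":0.004,"rx":0,"ry":0,"rz":0,"claw":1}])

```text
t: 14.65
eef_pos: [540.5, 152.5, 244.8]
tcp_rot: [3.14, -0.004, 1.277]
ft_force: [-2.9, 0.9, 5.1]
opening: 0.147
```

```bash
python3 arc.py
```

```text
t 14.65 [540.5 152.5 244.8] r 120.3 ang 162.82424172571157 yaw+180 253.17802006176703 f [-2.9  0.9  5.1] [ 0.12  1.   -0.03]
```

>>> arm_command(steps=[{"dx":0,"dy":0,"dz":0.005,"rx":0,"ry":0,"rz":0,"claw":1},{"dx":0,"dy":0,"dz":0.004,"rx":0,"ry":0,"rz":0,"claw":1}])

```text
t: 14.9
eef_pos: [540.4, 152.6, 237.1]
tcp_rot: [3.14, -0.004, 1.277]
ft_force: [-2.7, 1.1, -2.9]
opening: 0.145
```

```bash
python3 arc.py
```

```text
t 14.9 [540.4 152.6 237.1] r 120.4 ang 162.8079420091351 yaw+180 253.1808140914979 f [-2.7  1.1 -2.9] [0.07 0.58 0.03]
```

Vertical load has fallen back to about the clevis's weight, so the pin has slipped past the keeper near the expected height. Going on in small steps.

>>> arm_command(steps=[{"dx":0,"dy":0,"dz":0.003,"rx":0,"ry":0,"rz":0,"claw":1},{"dx":0,"dy":0,"dz":0.002,"rx":0,"ry":0,"rz":0,"claw":1}])

```text
t: 15.15
eef_pos: [540.9, 152.3, 231.8]
tcp_rot: [3.139, -0.003, 1.277]
ft_force: [-0.9, 0.9, 6.4]
opening: 0.145
```

```bash
python3 arc.py
```

```text
t 15.15 [540.9 152.3 231.8] r 120.0 ang 162.8728828834879 yaw+180 253.1808917693698 f [-0.9  0.9  6.4] [-0.03  0.37  0.01]
```

>>> arm_command(steps=[{"dx":0,"dy":0,"dz":0.001,"rx":0,"ry":0,"rz":0,"claw":1},{"dx":0,"dy":0,"dz":0,"rx":0,"ry":0,"rz":0,"claw":1}])

```text
t: 15.4
eef_pos: [541.1, 152.3, 232.0]
tcp_rot: [3.139, -0.003, 1.277]
ft_force: [-0.8, 0.2, -1.1]
opening: 0.147
```

```bash
python3 arc.py
```

```text
t 15.4 [541.1 152.3 232. ] r 119.8 ang 162.84471924116698 yaw+180 253.1757379259876 f [-0.8  0.2 -1.1] [-0.04  0.41 -0.02]
```

>>> arm_command(steps=[{"dx":0,"dy":0,"dz":0,"rx":0,"ry":0,"rz":0,"claw":0.65},{"dx":0,"dy":0,"dz":0,"rx":0,"ry":0,"rz":0,"claw":0.5},{"dx":0,"dy":0,"dz":0,"rx":0,"ry":0,"rz":0,"claw":0.3},{"dx":0,"dy":0,"dz":0,"rx":0,"ry":0,"rz":0,"claw":0.2},{"dx":0,"dy":0,"dz":0,"rx":0,"ry":0,"rz":0,"claw":0.2}])

```text
t: 16.02
eef_pos: [542.1, 152.3, 232.4]
tcp_rot: [3.136, -0.004, 1.277]
ft_force: [0.3, -0.1, 0.8]
opening: 0.394
```

```bash
python3 arc.py; python3 - <<'E'
from h import *
grab('wrist','wrist7');grab('scene','scene7')
im=load('scene7')[0]; cv2.imwrite('pics/scene7c.png',cv2.resize(im[150:310,290:450,::-1],None,fx=3.7,fy=3.7,interpolation=cv2.INTER_CUBIC))
E
```

```text
t 16.025 [542.1 152.3 232.4] r 118.7 ang 162.72196303248128 yaw+180 253.17327533562997 f [ 0.3 -0.1  0.8] [-0.11  0.09  0.05]
```

View pics/wrist7.png

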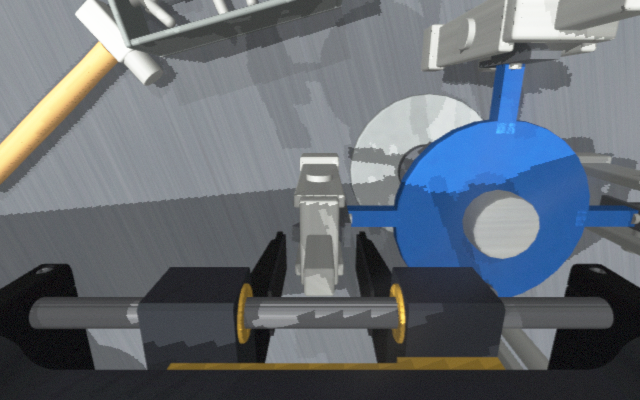

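View pics/scene7c.png

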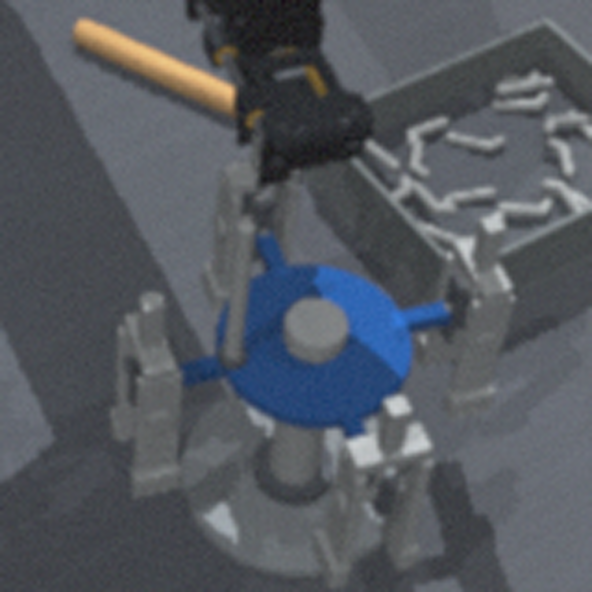

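>>> arm_command(steps=[{"dx":0,"dy":0,"dz":-0.015,"rx":0,"ry":0,"rz":0,"claw":0.1},{"dx":0,"dy":0,"dz":-0.025,"rx":0,"ry":0,"rz":0,"claw":0.1},{"dx":0,"dy":0,"dz":-0.035,"rx":0,"ry":0,"rz":0,"claw":0.1},{"dx":0,"dy":0,"dz":-0.04,"rx":0,"ry":0,"rz":0,"claw":0.1},{"dx":0,"dy":0,"dz":-0.04,"rx":0,"ry":0,"rz":0,"claw":0.1},{"dx":-0.02,"dy":-0.02,"dz":0,"rx":0,"ry":0,"rz":0,"claw":0.1},{"dx":-0.02,"dy":-0.02,"dz":0,"rx":0,"ry":0,"rz":0,"claw":0.1},{"dx":0,"dy":0,"dz":0,"rx":0,"ry":0,"rz":0,"claw":0.1}])

```text
t: 17.12
eef_pos: [500.4, 130.2, 366.5]
tcp_rot: [3.131, -0.007, 1.277]
ft_force: [0.3, -0.5, 0.2]
opening: 0.452
```

```bash
python3 arc.py; python3 - <<'E'
from h import *
im,d,c=grab('wrist','wrist8');grab('scene','scene8')
sc=load('scene8')[0]; cv2.imwrite('pics/scene8c.png',cv2.resize(sc[150:310,290:450,::-1],None,fx=3.7,fy=3.7,interpolation=cv2.INTER_CUBIC))
P=cloud(d,c);I=im.astype(int);A=np.array([655.5,116.7])
near=np.hypot(P[...,0]-541,P[...,1]-151)<45
for lo,hi,n in((236,256,'shank'),(220,228,'bridge')):
    m=near&(P[...,2]>lo)&(P[...,2]<hi)
    print(n,m.sum(),P[m].mean(0) if m.any() else '',np.percentile(P[m][:,2],[50,90]) if m.any() else '')
m=near&(P[...,2]>242)
if m.any(): print(cv2.minAreaRect(P[m][:,:2].astype(np.float32)),P[m][:,2].max())
rr=np.hypot(P[...,0]-A[0],P[...,1]-A[1])
arm=(I[...,2]>I[...,0]+50)&(rr>75)&(rr<108)&(P[...,2]>140)
n,l,s,ce=cv2.connectedComponentsWithStats(arm.astype(np.uint8))
for i in range(1,n):
    if s[i,4]>50:
        q=P[l==i]; v=q[:,:2].mean(0)-A; print('arm',s[i,4],np.degrees(np.arctan2(v[1],v[0])),ce[i].round())
E
```

```text
t 17.125 [500.4 130.2 366.5] r 155.7 ang 175.1281498642325 yaw+180 253.1877525020946 f [ 0.3 -0.5  0.2] [-0.1   0.08 -0.01]
shank 83 [539.58538224 157.14284289 247.6259712 ] [247.03113165 254.74398648]
bridge 954 [540.89321653 155.42715032 223.59996543] [223.63079438 224.69584088]
((540.0966796875, 136.09324645996094), (49.15984344482422, 88.93560791015625), 88.31409454345703) 486.85381052175467
arm 440 73.2206182604275 [473.  54.]
arm 234 163.48114074501282 [383. 145.]
arm 317 -17.051871389486674 [547. 144.]
arm 231 -106.12577000111132 [455. 222.]
```

View pics/wrist8.png

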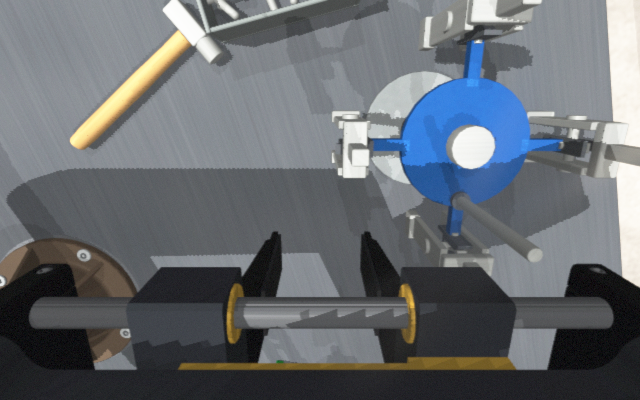

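View pics/scene8c.png

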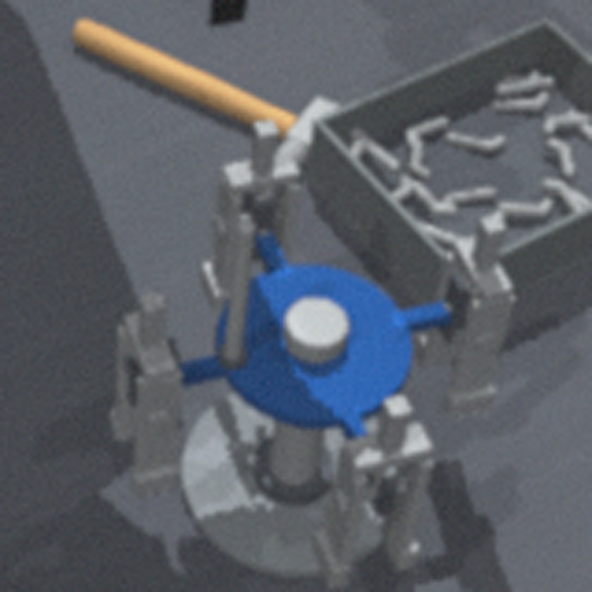

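```bash
python3 - <<'E'
from h import *
A=np.array([655.8,116.5])
for nm in['wrist2','wrist3','wrist6','wrist8']:
    im,d,c=load(nm);P=cloud(d,c);I=im.astype(int)
    rr=np.hypot(P[...,0]-A[0],P[...,1]-A[1])
    arm=(I[...,2]>I[...,0]+50)&(rr>75)&(rr<105)&(abs(P[...,2]-176)<4)
    n,l,s,ce=cv2.connectedComponentsWithStats(arm.astype(np.uint8))
    print(nm,[(int(s[i,4]),np.degrees(np.arctan2(*(P[l==i][:,:2].mean(0)-A)[::-1])).round(1)) for i in range(1,n) if s[i,4]>50])
a=load('wrist8');
print(env.state()['qvel'].round(4))
E
```

```text
wrist2 [(553, np.float64(72.3)), (452, np.float64(163.5)), (473, np.float64(-17.4)), (126, np.float64(-108.7))]
wrist3 [(488, np.float64(73.0)), (323, np.float64(163.4)), (344, np.float64(-17.3))]
wrist6 [(589, np.float64(72.9)), (406, np.float64(163.2)), (461, np.float64(-17.0)), (308, np.float64(-106.3))]
wrist8 [(375, np.float64(72.9)), (235, np.float64(163.4)), (299, np.float64(-17.2)), (231, np.float64(-106.4))]
[ 0.0034  0.0176 -0.0024 -0.0019 -0.0048 -0.0003]
```

The turret angle hasn't changed since the stop was reached. The clevis hangs at the predicted seat height and the arm is clear, so I'm handing the job in.

```bash
python3 -c "
from cell import env
print(env.job_done())"
```

```text
the job is handed in; nothing more can be done
None
```

I turned the rack anticlockwise by its post to its stop, lifted the grey clevis by its shank, pressed it past the spring keeper onto the empty hook, let go and handed the job in at about 17 s. No verdict is reported.

- **Stop:** the push force on the post jumped from about 10 N to 39 N, which I took as the stop. I have no direct reading of the joint. The arm angles stayed the same from then to the end, at 163.4° ± 0.3° for the hook arm. The rack turned only about 50°, so it had started partway round.
- **Seating:** the keeper was met at about the expected height and gave way, with roughly 10 N at most on the wrist beside the weight. The pin then landed on something rigid with about 11 N on it. The TCP height there puts the pin at 170 mm, as measured beforehand from the hook's lips and floor.
- **After release:** the bridge top measured 223.6 mm, which also puts the pin at 170 mm. The clevis looks upright in the last pictures. I did not tug it upward to test the keeper.
- **Other things on the bench:** I saw no contact with the bin, hammer or green look-alikes, and they look unmoved. I did not measure them. The offcut was not in the last close pictures, but the arm did not come near it.
- **Disagreement:** the scene camera placed the turret's axis about 3 to 4 mm further out in x than the wrist and top cameras. I used the wrist camera, which agreed with the gripped shank to about 0.5 mm.

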